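# Hang the box spanners and lock the rack

### The arm

A 7-joint arm with a two-finger parallel gripper is mounted at the origin on the work surface. World frame = base frame: x ahead of the robot, y to its left, z up, the work surface at z = 0. Lengths are in mm, angles in rad, forces in N, time in s.
With the tool pointing down it reaches from about 400 to 875 mm from the base axis. Payload 4.4 kg.
Tool frame: the origin (TCP) lies on the centre line of the jaws, within the pads' length; the fingertips stand 8 mm ahead of it and the grasp point (between the pads) lies 11 mm behind it; y points along the fingers, x is the direction in which the jaws open and shut, and the axes are right-handed (so a half turn about y gives the same grasp; the last joint's range is limited). The gripper opens to 85 mm and grips with 20 to 120 N. Pads are 22 mm wide; open, the fingers measure 114 mm over their backs; the gripper's body (76 mm by 85 mm) begins 54 mm behind the grasp point. The pads swing forward as they close: fully open they stand 13 mm farther back than shut.
Start: joints at [-1.288, 0.628, 0.038, 1.517, -0.027, 0.996, -0.02], TCP at [222.127, 610.883, 201.913] pointing down, gripper open.
Joint ranges: [-3.06, 3.06], [-0.37, 2.12], [-1.25, 1.32], [0.18, 2.47], [-1.1, 4.24], [0.23, 1.98], [-2.94, 2.94]. Speed limits (rad/s): [2.57, 2.57, 3.14, 3.14, 3.14, 3.14, 3.14].

### API

Orientations are given as a unit quaternion [w, x, y, z].
In Python, from rig import arm, imaging, job_done gives the robot as it stands.
- The arm moves only by the tool carry_out, never from a script. Its argument "increments" is a list of rows, each an object with "xyz": the shift along the world's x, y, z in mm, a list of three; "turn": the turn, a rotation vector about the world's x, y, z in rad, a list of three; "fingers": the closure, from 0 (fully open) to 1 (shut). In form: [{"xyz": [tx, ty, tz], "turn": [ax, ay, az], "fingers": fingers}, ...]. A call has exactly 10 rows; each row shifts and turns the pose as measured when the row begins; what a row does not reach is not made up. A row lasts 1/10 s, in which the tool goes at most 50 mm and 8.59 degrees, less where a joint would pass 70% of its speed; a pose out of reach is approached as far as the arm can. A call is refused whole if a number of a shift passes 50 or a number of a turn 0.15, either way. A call with a gripper value outside its range is refused whole. The fingers move at their own pace and stop on an object; the grip force is fixed at half the most. Time passes only in rows, so rows that do not move let the fingers close, or fill a call up. It gives the time, the measured TCP pose, the force and the opening at its end, in the units of the state.
- arm.sense(): the state, without advancing time (a new reading comes with each control period).
- imaging.get_image(name): name is "scene" or "top"; returns (picture, depth): 480x640x3 uint8, red, green, blue; 480x640 float32, mm along the optical axis (not along the pixel's ray), 0 where there is no reading.
- imaging.calibration(name): a dict with "fx", "fy", "cx", "cy" (pixels), "xyz" and "attitude" of the camera in the world. Camera axes: x right, y up, looking along -z (the intrinsics and any distortion apply to the point x, -y, -z); pixel columns grow to the right and rows downward; lengths in mm; the calibration is good to about 2 mm. A picture is of the moment at which its call begins. calibration takes no time and is no camera call.
- job_done(): hands the job in, once; it reports no verdict.
The state is a dict: "time": time; "q": joint angles; "dq": joint speeds; "tau": joint torques, N m; "ee_pos": TCP position; "tcp_rot": TCP orientation; "force": force on the tool from outside, world axes, zero at the start; "moment": the same for the moment, N m; "width": finger opening in mm.
Only numpy, scipy, OpenCV 4.12 (cv2) and the standard library are available. Lean on these libraries where they do the work, as an engineer would, in place of code of your own. Each camera call takes 0.05 s, during which the arm holds its last target. There are 200 camera calls.

### The job

Open the stall's hook rack: lift its keeper out of the locking notch, shift it along and let it drop fully into the open notch. Then hang every box spanner that stands on the table by its cross bar, one to each free pair of hooks, without knocking the spanners already hanging or the stock lying about, and finally lift the keeper back and drop it fully into its locking notch so that all are held in.

Things in the scene. Friction and masses are not known exactly. Their poses are not given: they have to be found in the camera images.
- rack: Fixed steel rack, six pairs of hooks in a row. Origin on the table under the middle of the row of seats; x away from the robot, y along the row, z up. Rail along y 88 mm behind the seats, 640 mm long, 20 thick, z 105 to 142 mm; end posts at y +-310 mm, each on a foot 40 mm wide, 12 tall, x -20 to 140 mm. The hooks reach from the rail to -x and are open to the front. See place0 and place1.
- carriage (a joint): Sideways place of the keeper along the rack's y, m: 0 in the locking notch, 0.024 in the open one (free range -0.003 to 0.027). The keeper is a brass comb over the rail, one tooth per hook pair. Locking: each tooth lies over a cross bar's end, 26 mm to +y of the pair's middle, and nothing goes in or out. Open: the teeth stand 50 mm to +y, midway between pairs.
- keeper (a joint): How far the keeper is lifted, m: 0 = foot fully down in a notch, up to 0.035. The foot passes the wall between the notches above 0.012 and has 3 mm of play in a notch. 0.45 kg, falls back when let go, about 1 N of friction sideways. Teeth: 10 mm wide, 8 thick, undersides 148 mm over the table when down, reaching from the rail to 12 mm in front of the seats.
- keeper_grip (a point): Point to grip on the keeper's upright black handle tab, 14 mm wide along the rack's y and 30 mm along its x; the tab's top is 20 mm above this point, and it is clear for 55 mm below it. 218 mm above the table when the keeper is down; moves with the keeper. It is behind the hung spanners, whose tops are 189 mm above the table.
- place0 (a point): Seat of hook pair 0 (counted from the rack's -y end, 100 mm apart): where the middle of a cross bar rests, 135 mm above the table. Hooks: 8 mm round bars; the two of a pair are 42 mm apart (34 mm gap: the 22 mm tube passes, the socket does not). Each dips to a 16 mm long flat seat, then turns up to a tip 22 mm in front of the seat, top 146 mm above the table.
- place1 (a point): Seat of hook pair 1 (counted from the rack's -y end, 100 mm apart): where the middle of a cross bar rests, 135 mm above the table. To hang: with the tube upright and the bar along the row, go in from the front, tube between the two hooks, bar over the tips (bar centre above 152 mm), then lower the bar into the seats.
- place2 (a point): Seat of hook pair 2 (counted from the rack's -y end, 100 mm apart): where the middle of a cross bar rests, 135 mm above the table.
- place3 (a point): Seat of hook pair 3 (counted from the rack's -y end, 100 mm apart): where the middle of a cross bar rests, 135 mm above the table.
- place4 (a point): Seat of hook pair 4 (counted from the rack's -y end, 100 mm apart): where the middle of a cross bar rests, 135 mm above the table.
- place5 (a point): Seat of hook pair 5 (counted from the rack's -y end, 100 mm apart): where the middle of a cross bar rests, 135 mm above the table.
- spanner0_bar (a point): steel box spanner, 0.45 kg: socket 50 mm dia, 50 mm tall; 22 mm round tube above it; cross bar 10 mm dia, 72 mm long; above the bar a 22 mm square neck to 54 mm over the bar. This point: middle of the bar, 95 mm above the underside; z up the tube, y along the bar, x and y square to the neck's flats. Stands on the table at the start; to be hung. May be absent.
- spanner1_bar (a point): steel box spanner, 0.45 kg: socket 52 mm dia, 50 mm tall; 22 mm round tube above it; cross bar 10 mm dia, 72 mm long; above the bar a 22 mm square neck to 54 mm over the bar. This point: middle of the bar, 90 mm above the underside; z up the tube, y along the bar, x and y square to the neck's flats. Stands on the table at the start; to be hung. May be absent.
- spanner2_bar (a point): steel box spanner, 0.45 kg: socket 48 mm dia, 50 mm tall; 22 mm round tube above it; cross bar 10 mm dia, 72 mm long; above the bar a 22 mm square neck to 54 mm over the bar. This point: middle of the bar, 98 mm above the underside; z up the tube, y along the bar, x and y square to the neck's flats. Stands on the table at the start; to be hung. May be absent.
- spanner3_bar (a point): steel box spanner, 0.45 kg: socket 52 mm dia, 50 mm tall; 22 mm round tube above it; cross bar 10 mm dia, 72 mm long; above the bar a 22 mm square neck to 54 mm over the bar. This point: middle of the bar, 95 mm above the underside; z up the tube, y along the bar, x and y square to the neck's flats. Stands on the table at the start; to be hung. May be absent.
- spanner4_bar (a point): steel box spanner, 0.45 kg: socket 50 mm dia, 50 mm tall; 22 mm round tube above it; cross bar 10 mm dia, 72 mm long; above the bar a 22 mm square neck to 54 mm over the bar. This point: middle of the bar, 92 mm above the underside; z up the tube, y along the bar, x and y square to the neck's flats. Stands on the table at the start; to be hung. May be absent.
- hung0_bar (a point): steel box spanner, 0.45 kg: socket 50 mm dia, 50 mm tall; 22 mm round tube above it; cross bar 10 mm dia, 72 mm long; above the bar a 22 mm square neck to 54 mm over the bar. This point: middle of the bar, 95 mm above the underside; z up the tube, y along the bar, x and y square to the neck's flats. Hangs from hook pair 0 at the start and stays there. May be absent: pair free.
- hung1_bar (a point): steel box spanner, 0.45 kg: socket 52 mm dia, 50 mm tall; 22 mm round tube above it; cross bar 10 mm dia, 72 mm long; above the bar a 22 mm square neck to 54 mm over the bar. This point: middle of the bar, 90 mm above the underside; z up the tube, y along the bar, x and y square to the neck's flats. Hangs from hook pair 1 at the start and stays there. May be absent: pair free.
- hung2_bar (a point): steel box spanner, 0.45 kg: socket 48 mm dia, 50 mm tall; 22 mm round tube above it; cross bar 10 mm dia, 72 mm long; above the bar a 22 mm square neck to 54 mm over the bar. This point: middle of the bar, 98 mm above the underside; z up the tube, y along the bar, x and y square to the neck's flats. Hangs from hook pair 2 at the start and stays there. May be absent: pair free.
- hung3_bar (a point): steel box spanner, 0.45 kg: socket 52 mm dia, 50 mm tall; 22 mm round tube above it; cross bar 10 mm dia, 72 mm long; above the bar a 22 mm square neck to 54 mm over the bar. This point: middle of the bar, 95 mm above the underside; z up the tube, y along the bar, x and y square to the neck's flats. Hangs from hook pair 3 at the start and stays there. May be absent: pair free.
- hung4_bar (a point): steel box spanner, 0.45 kg: socket 50 mm dia, 50 mm tall; 22 mm round tube above it; cross bar 10 mm dia, 72 mm long; above the bar a 22 mm square neck to 54 mm over the bar. This point: middle of the bar, 92 mm above the underside; z up the tube, y along the bar, x and y square to the neck's flats. Hangs from hook pair 4 at the start and stays there. May be absent: pair free.
- hung5_bar (a point): steel box spanner, 0.45 kg: socket 48 mm dia, 50 mm tall; 22 mm round tube above it; cross bar 10 mm dia, 72 mm long; above the bar a 22 mm square neck to 54 mm over the bar. This point: middle of the bar, 96 mm above the underside; z up the tube, y along the bar, x and y square to the neck's flats. Hangs from hook pair 5 at the start and stays there. May be absent: pair free.
- gauge: Bystander: round dashboard gauge, 92 mm dia, 65 mm tall, dial up. Origin under its centre.
- lens: Bystander: red and orange tail lamp lens, 85 x 122 x 30 mm, lying flat. Origin under its centre.
- control_box: Bystander: black control box 80 x 110 x 50 mm. Origin under its centre.
Not all that is in view belongs to the job. What is shaped like the part that bears spanner1_bar but yellow is not meant.

How it is judged (in metres and radians):
On the way, in this order (a step that is already met when the one before it is completed fails the run):
1. the keeper is down in the open notch (value of joint carriage above 0.019 m and value of joint keeper below 0.004 m), for 0.2 s.
2. every spanner from the table hangs in a pair of hooks ((distance between spanner0_bar and place0 below 0.013 m or distance between spanner0_bar and place1 below 0.013 m or distance between spanner0_bar and place2 below 0.013 m or distance between spanner0_bar and place3 below 0.013 m or distance between spanner0_bar and place4 below 0.013 m or distance between spanner0_bar and place5 below 0.013 m) and angle between each of spanner0_bar, spanner1_bar, spanner2_bar, spanner3_bar, spanner4_bar's own z axis and vertical below 0.25 rad and angle between the y axis of each of spanner0_bar, spanner1_bar, spanner2_bar, spanner3_bar, spanner4_bar and the y axis of rack, either way round below 0.25 rad and (distance between spanner1_bar and place0 below 0.013 m or distance between spanner1_bar and place1 below 0.013 m or distance between spanner1_bar and place2 below 0.013 m or distance between spanner1_bar and place3 below 0.013 m or distance between spanner1_bar and place4 below 0.013 m or distance between spanner1_bar and place5 below 0.013 m) and (distance between spanner2_bar and place0 below 0.013 m or distance between spanner2_bar and place1 below 0.013 m or distance between spanner2_bar and place2 below 0.013 m or distance between spanner2_bar and place3 below 0.013 m or distance between spanner2_bar and place4 below 0.013 m or distance between spanner2_bar and place5 below 0.013 m) and (distance between spanner3_bar and place0 below 0.013 m or distance between spanner3_bar and place1 below 0.013 m or distance between spanner3_bar and place2 below 0.013 m or distance between spanner3_bar and place3 below 0.013 m or distance between spanner3_bar and place4 below 0.013 m or distance between spanner3_bar and place5 below 0.013 m) and (distance between spanner4_bar and place0 below 0.013 m or distance between spanner4_bar and place1 below 0.013 m or distance between spanner4_bar and place2 below 0.013 m or distance between spanner4_bar and place3 below 0.013 m or distance between spanner4_bar and place4 below 0.013 m or distance between spanner4_bar and place5 below 0.013 m)), for 0.3 s.
3. the keeper is down in the locking notch again (value of joint carriage below 0.005 m and value of joint keeper below 0.004 m), for 0.2 s.
At the end, for the whole second after the job is handed in: All spanners, those from the table and those that hung before, hang at rest: bar middle within 13 mm of a seat, upright and bar along the row within 0.25 rad each; keeper down (below 4 mm) in its locking notch (carriage below 0.005) (all of step 2 and all of step 3 and (distance between hung0_bar and place0 below 0.013 m or distance between hung0_bar and place1 below 0.013 m or distance between hung0_bar and place2 below 0.013 m or distance between hung0_bar and place3 below 0.013 m or distance between hung0_bar and place4 below 0.013 m or distance between hung0_bar and place5 below 0.013 m) and angle between each of hung0_bar, hung1_bar, hung2_bar, hung3_bar, hung4_bar, hung5_bar's own z axis and vertical below 0.25 rad and angle between the y axis of each of hung0_bar, hung1_bar, hung2_bar, hung3_bar, hung4_bar, hung5_bar and the y axis of rack, either way round below 0.25 rad and (distance between hung1_bar and place0 below 0.013 m or distance between hung1_bar and place1 below 0.013 m or distance between hung1_bar and place2 below 0.013 m or distance between hung1_bar and place3 below 0.013 m or distance between hung1_bar and place4 below 0.013 m or distance between hung1_bar and place5 below 0.013 m) and (distance between hung2_bar and place0 below 0.013 m or distance between hung2_bar and place1 below 0.013 m or distance between hung2_bar and place2 below 0.013 m or distance between hung2_bar and place3 below 0.013 m or distance between hung2_bar and place4 below 0.013 m or distance between hung2_bar and place5 below 0.013 m) and (distance between hung3_bar and place0 below 0.013 m or distance between hung3_bar and place1 below 0.013 m or distance between hung3_bar and place2 below 0.013 m or distance between hung3_bar and place3 below 0.013 m or distance between hung3_bar and place4 below 0.013 m or distance between hung3_bar and place5 below 0.013 m) and (distance between hung4_bar and place0 below 0.013 m or distance between hung4_bar and place1 below 0.013 m or distance between hung4_bar and place2 below 0.013 m or distance between hung4_bar and place3 below 0.013 m or distance between hung4_bar and place4 below 0.013 m or distance between hung4_bar and place5 below 0.013 m) and (distance between hung5_bar and place0 below 0.013 m or distance between hung5_bar and place1 below 0.013 m or distance between hung5_bar and place2 below 0.013 m or distance between hung5_bar and place3 below 0.013 m or distance between hung5_bar and place4 below 0.013 m or distance between hung5_bar and place5 below 0.013 m)); the robot touches nothing.
It fails at once if a spanner already hanging is knocked: its cross bar shifts by more than 15 mm or it swings by more than 0.4 rad (distance of any of hung0_bar, hung1_bar, hung2_bar, hung3_bar, hung4_bar, hung5_bar from where it was at the start of the episode above 0.015 m or angle between any of hung0_bar, hung1_bar, hung2_bar, hung3_bar, hung4_bar, hung5_bar's own z axis and vertical above 0.4 rad).
It fails at once if a bystander (gauge, lens or control box) is moved by more than 20 mm (distance of any of gauge, lens, control_box from where it was at the start of the episode above 0.02 m).
Of spanner0, spanner1, spanner2, spanner3, spanner4 only 3 to 4 are there at a start; the rules pass over those that are not, and their reading is None.
Of hung0, hung1, hung2, hung3, hung4, hung5 only 2 to 2 are there at a start; the rules pass over those that are not, and their reading is None.
Once in a run the grip may slacken for a moment while it holds something.
It also fails if it takes over 208 s, if anything falls off the work surface, if the arm or the gripper's body presses on something with over 40 N, if the wrist force passes 120 N, or if a joint passes its speed limit or range.

## Working session

There is one attempt and no reset: what is moved stays moved. The work goes in short steps, Python scripts to look and compute and a tool call to move; the robot and the scene stay as the last step left them, time stands still between calls to the robot, and variables do not carry over. Pictures are saved under pics/ and viewed, about 12 in all and at most 16, crops included, and the job is handed in when it is done.

Besides the shell and the picture viewer there is one more tool, called after "Request:" as name(argument=value, ...), one argument or row to a line, values as JSON. carry_out: Moves the arm, as the interface text tells. Its arguments: {"type":"object","properties":{"increments":{"type":"array"}},"required":["increments"]}

```bash
ls; mkdir -p pics
cat > h.py <<'E'
import numpy as np, cv2, json
from scipy.spatial.transform import Rotation as R
from rig import arm, imaging, job_done
def shot(n,tag):
    im,d=imaging.get_image(n); np.savez(f'{n}_{tag}.npz',im=im,d=d); cv2.imwrite(f'pics/{n}_{tag}.png',im[:,:,::-1]); return im,d
def load(n,tag):
    z=np.load(f'{n}_{tag}.npz'); return z['im'],z['d']
def cal(n):
    c=imaging.calibration(n); q=c['attitude']; return c,R.from_quat([q[1],q[2],q[3],q[0]]).as_matrix(),np.array(c['xyz'])
def cloud(n,d):
    c,M,t=cal(n); v,u=np.mgrid[0:d.shape[0],0:d.shape[1]]
    P=np.stack([(u-c['cx'])/c['fx']*d,-(v-c['cy'])/c['fy']*d,-d],-1)
    return P@M.T+t
def ray(n,u,v,z):
    c,M,t=cal(n); r=M@np.array([(u-c['cx'])/c['fx'],-(v-c['cy'])/c['fy'],-1]); return t+r*(z-t[2])/r[2]
def proj(n,p):
    c,M,t=cal(n); q=M.T@(np.array(p)-t); return c['cx']+c['fx']*q[0]/-q[2], c['cy']-c['fy']*q[1]/-q[2]
E
python3 - <<'E'
from h import *
print(arm.sense())
for n in('scene','top'):
    print(imaging.calibration(n)); im,d=shot(n,'0'); print(d.min(),d.max())
E
```

```text
pics
{'time': 0.0, 'q': array([-1.28781545,  0.62937   ,  0.03842692,  1.51837915, -0.02700412,
        0.99631801, -0.0199936 ]), 'dq': array([ 0.0013109 ,  0.0014054 ,  0.00048617, -0.00056482,  0.00174765,
       -0.00066903,  0.00018144]), 'tau': array([ 5.20407102e-04, -5.63409877e+01,  1.22696992e+00, -1.93440038e+01,
        1.11824524e-02,  1.06472505e-02, -1.44428606e-05]), 'ee_pos': array([221.86460732, 610.21979544, 200.96984889]), 'tcp_rot': array([-0.5787653 ,  0.57956797,  0.40510316, -0.40623038]), 'force': array([-0.79593069, -0.14298868, -0.27550926]), 'moment': array([ 0.03659481,  0.0129528 , -0.03201334]), 'width': 85.1332879275762}
{'fx': 480.16770433260973, 'fy': 480.16770433260973, 'cx': 318.63469698123305, 'cy': 237.6352188005564, 'xyz': array([1212.65466165, -344.01357567, 1283.86013381]), 'attitude': array([0.81238232, 0.24559395, 0.15608726, 0.50532698])}
0.0 3687.8013
{'fx': 479.09996970131505, 'fy': 479.09996970131505, 'cx': 324.0270281675572, 'cy': 235.49729620705298, 'xyz': array([ 293.60954086,  -11.42321726, 1392.4948489 ]), 'attitude': array([-0.699726  , -0.06211063,  0.06471381,  0.70875801])}
0.0 2400.5132
```

View pics/scene_0.png

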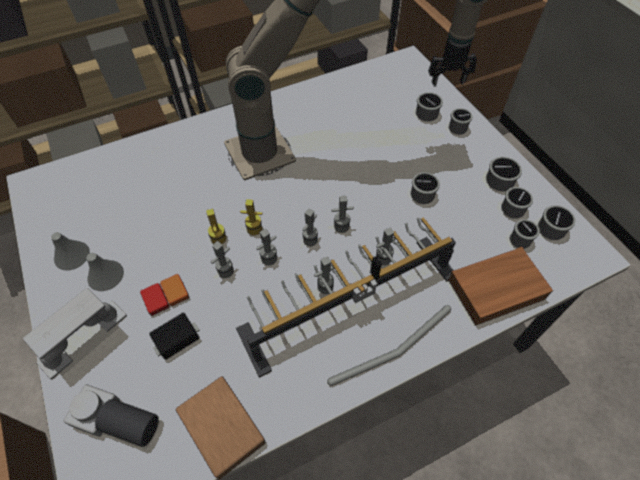

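View pics/top_0.png

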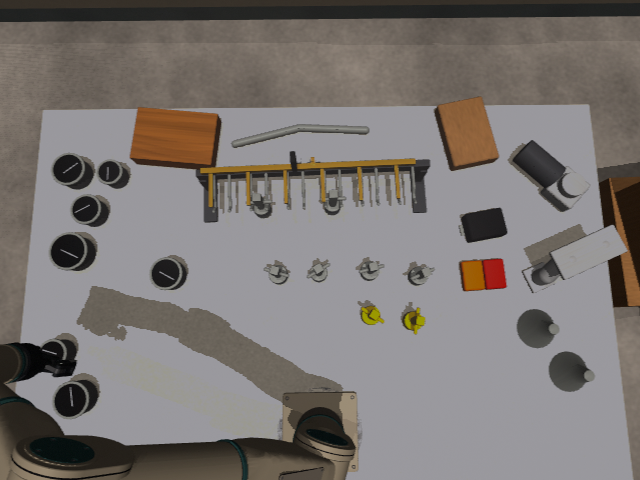

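Two yellow decoys at top-view (371,315) and (413,320). Four grey spanners stand at (277,272), (319,270), (370,268) and (418,273). Spanners hang at (261,203) and (333,201), and the keeper tab is at (293,158). I'll measure with both clouds and confirm in one crop.

Run:
```python
from h import *
im,d=load('top','0'); im2,d2=load('scene','0')
cv2.imwrite('pics/c0.png',cv2.resize(im[145:340,190:440,::-1],None,fx=3.2,fy=3.2,interpolation=cv2.INTER_CUBIC))
C={n:cloud(n,x) for n,x in(('top',d),('scene',d2))}
I={'top':im,'scene':im2}
# table check
for n in C:
    P=C[n]; m=(abs(P[...,0]-450)<40)&(abs(P[...,1])<250); print(n,'table z',np.median(P[m][:,2]))
# standing spanners: top-view approx
for (u,v) in [(277,272),(319,270),(370,268),(418,273),(371,315),(413,320)]:
    p=ray('top',u,v,100)
    for n in C:
        P=C[n]; m=(np.hypot(P[...,0]-p[0],P[...,1]-p[1])<55)&(d>0 if n=='top' else d2>0)
        Q=P[m]; 
        neck=Q[Q[:,2]>118]; bar=Q[(Q[:,2]>80)&(Q[:,2]<110)]; sock=Q[(Q[:,2]>25)&(Q[:,2]<58)]
        print((u,v),n,len(neck),'neck',neck.mean(0).round(1) if len(neck) else 0,'ztop',np.percentile(neck[:,2],90).round(1) if len(neck) else 0,'bar',len(bar),bar.mean(0).round(1) if len(bar) else 0,'sock',sock.mean(0).round(1) if len(sock) else 0)
# brass
for n in C:
    hsv=cv2.cvtColor(I[n],cv2.COLOR_RGB2HSV); P=C[n]
    m=(hsv[...,0]>10)&(hsv[...,0]<28)&(hsv[...,1]>110)&(P[...,2]>130)&(P[...,2]<175)&(P[...,0]>550)&(P[...,0]<800)&(abs(P[...,1])<400)
    Q=P[m]; print(n,'brass',len(Q),np.percentile(Q,[1,50,99],axis=0).round(0).tolist())
    b=Q[(Q[:,0]>np.percentile(Q[:,0],70))]; k=np.polyfit(b[:,1],b[:,0],1); print('rail line x=a*y+b',k)
    T=P[(P[...,2]>190)&(P[...,2]<250)&(P[...,0]>600)&(P[...,0]<850)&(abs(P[...,1])<350)]
    print('high pts',len(T),T.mean(0).round(1) if len(T) else 0, T[:,2].max() if len(T) else 0)
```

```text
top table z 0.6480456970842852
scene table z 1.7902827803882246
(277, 272) top 87 neck [429.1 112.1 145.7] ztop 150.8 bar 64 [428.8 110.3  99.2] sock [424.4 110.1  48.3]
(277, 272) scene 87 neck [434.1 111.6 140.9] ztop 151.2 bar 86 [434.6 111.8  96.9] sock [439.4 108.6  45.6]
(319, 270) top 82 neck [432.   -1.7 149.7] ztop 154.8 bar 65 [432.4  -2.1 101.2] sock [425.4  -4.9  48.8]
(319, 270) scene 103 neck [437.6  -2.7 142.2] ztop 152.8 bar 69 [439.4  -4.7  99. ] sock [444.4  -4.2  44.7]
(370, 268) top 80 neck [ 436.3 -145.8  141.8] ztop 146.2 bar 63 [ 435.9 -144.    94.2] sock [ 431.9 -143.5   48.5]
(370, 268) scene 88 neck [ 441.6 -146.6  137.8] ztop 145.4 bar 90 [ 442.9 -147.9   95.4] sock [ 448.5 -147.4   45.4]
(418, 273) top 91 neck [ 420.1 -281.8  144.8] ztop 151.4 bar 59 [ 417.2 -275.    98.7] sock [ 418.4 -278.7   47.9]
(418, 273) scene 109 neck [ 425.7 -283.   139.6] ztop 150.5 bar 95 [ 426.8 -284.5   97.9] sock [ 431.6 -283.6   45.5]
(371, 315) top 84 neck [ 312.6 -144.6  141.6] ztop 146.4 bar 68 [ 313.  -143.7   94. ] sock [ 310.6 -141.    48.6]
(371, 315) scene 87 neck [ 317.2 -145.5  137.2] ztop 145.9 bar 93 [ 317.3 -145.7   94.5] sock [ 323.5 -147.2   45.2]
(413, 320) top 89 neck [ 295.9 -261.2  141. ] ztop 146.7 bar 80 [ 294.8 -260.8   93.6] sock [ 296.2 -252.6   48. ]
(413, 320) scene 85 neck [ 301.3 -262.5  136.9] ztop 145.0 bar 60 [ 310.5 -263.5   95.4] sock [ 306.9 -263.    45.4]
top brass 1976 [[609.0, -254.0, 147.0], [702.0, 25.0, 159.0], [724.0, 304.0, 166.0]]
rail line x=a*y+b [-1.41175615e-02  7.13540668e+02]
high pts 133 [683.8  62.  219.5] 243.47370815235922
scene brass 1621 [[616.0, -259.0, 149.0], [709.0, -15.0, 159.0], [727.0, 302.0, 166.0]]
rail line x=a*y+b [-1.15652039e-02  7.18535631e+02]
high pts 182 [696.9  58.8 217. ] 241.51548441906039
```

View pics/c0.png

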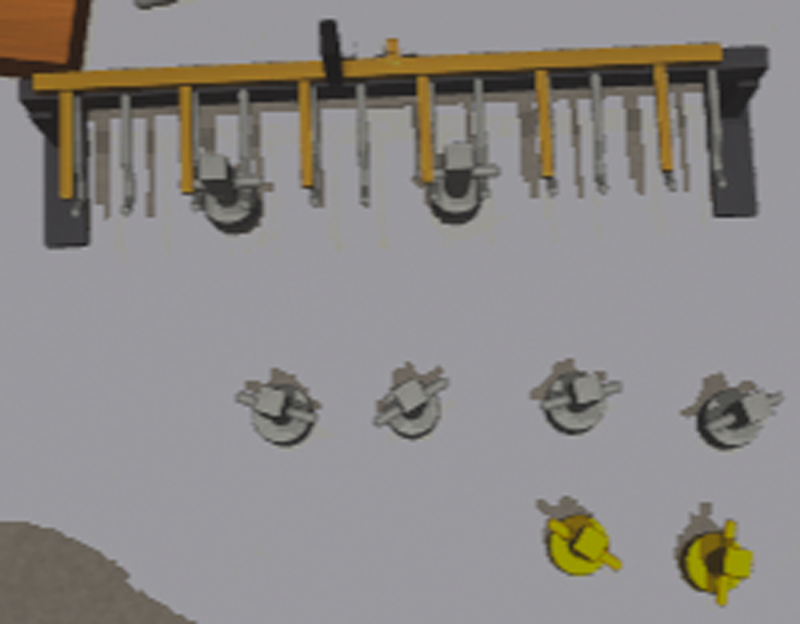

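Crop confirms: four grey standing spanners are the ones meant. The yellow pair, in crop at (578,545) and (718,562), is left alone. Spanners hang at pairs 2 and 4 counted from the right (-y), so pairs 0, 1, 3 and 5 are free. Now precise top-face positions in both views, bar yaws, seats and tab.

```bash
cat > m.py <<'E'
from h import *
def topface(n,tag,xy,zr=None,r=40,band=5):
    im,d=load(n,tag); P=cloud(n,d); m=(d>0)&(np.hypot(P[...,0]-xy[0],P[...,1]-xy[1])<r)&(P[...,2]>100)
    if zr: m&=(P[...,2]>zr[0])&(P[...,2]<zr[1])
    z=np.percentile(P[m][:,2],85); m&=P[...,2]>z-band
    v,u=np.nonzero(m); (cx,cy),(w,h),a=cv2.minAreaRect(np.c_[P[m][:,0],P[m][:,1]].astype(np.float32))
    return P[m].mean(0),len(u),(w,h,a),np.median(P[m][:,2])
def baryaw(n,tag,xy,zb):
    im,d=load(n,tag); P=cloud(n,d); m=(d>0)&(np.hypot(P[...,0]-xy[0],P[...,1]-xy[1])<45)&(abs(P[...,2]-zb)<9)
    Q=P[m][:,:2]-xy; Q=Q[np.hypot(Q[:,0],Q[:,1])>17]
    w,V=np.linalg.eigh(Q.T@Q); e=V[:,1]; a=np.arctan2(-e[0],e[1]); return (a+np.pi/2)%np.pi-np.pi/2,len(Q)
E
python3 - <<'E'
from m import *
for k,(x,y) in dict(A=(431,112),B=(435,-2),C=(439,-146),D=(423,-282)).items():
    for n in('top','scene'):
        t=topface(n,'0',(x,y)); print(k,n,t[0].round(1),t[1],np.round(t[2],1),t[3].round(1),'yaw',baryaw(n,'0',t[0][:2],t[3]-54))
for k,(u,v) in dict(h2=(333,193),h4=(257,193)).items():
    p=ray('top',u,v,189)
    for n in('top','scene'):
        t=topface(n,'0',p[:2],(175,200)); print(k,n,t[0].round(1),t[1],np.round(t[2],1),t[3].round(1),'yaw',baryaw(n,'0',t[0][:2],135))
for n in('top','scene'):
    t=topface(n,'0',(690,60),(200,260)); print('tab',n,t[0].round(1),t[1],np.round(t[2],1),t[3].round(1))
# teeth ends (front) from top
for n in('top','scene'):
    im,d=load(n,'0');P=cloud(n,d);hsv=cv2.cvtColor(im,cv2.COLOR_RGB2HSV)
    m=(hsv[...,0]>10)&(hsv[...,0]<28)&(hsv[...,1]>110)&(P[...,2]>140)&(P[...,2]<175)&(P[...,0]>600)&(P[...,0]<690)&(abs(P[...,1])<400)
    k,l,s,c=cv2.connectedComponentsWithStats(m.astype(np.uint8))
    for i in range(1,k):
        if s[i,4]>20:
            Q=P[l==i]; print(n,'tooth',s[i,4],Q.mean(0).round(1),'xmin',Q[:,0].min().round(1))
s=arm.sense();q=s['tcp_rot'];print(R.from_quat([q[1],q[2],q[3],q[0]]).as_matrix().round(3))
E
```

```text
A top [430.3 112.8 148.8] 70 [21.6 22.2 73.6] 149.0 yaw (np.float64(-0.2983478445267129), 45)
A scene [431.1 113.7 149.1] 42 [20.3 27.4 70.7] 149.0 yaw (np.float64(-0.2883306320175816), 38)
B top [432.9  -1.6 152.4] 65 [21.6 21.5 30.1] 152.1 yaw (np.float64(0.5293649938359892), 47)
B scene [434.6  -0.7 151.4] 52 [22.3 22.7 28.3] 151.6 yaw (np.float64(0.5133366530339107), 30)
C top [ 437.1 -146.8  144. ] 62 [21.4 20.4 15.8] 143.9 yaw (np.float64(0.24004664650188667), 46)
C scene [ 439.4 -146.1  143.8] 50 [26.7 21.7  8.5] 144.0 yaw (np.float64(0.2237847384448235), 37)
D top [ 420.5 -283.5  149.1] 60 [21.8 20.5 25.2] 149.4 yaw (np.float64(0.3798585129177059), 37)
D scene [ 423.  -283.1  148.3] 56 [23.2 23.5 27.7] 148.2 yaw (np.float64(0.37991343784500375), 41)
h2 top [622.6 -43.1 188.5] 62 [18.3 21.4 89.1] 188.3 yaw (np.float64(0.44182723055737894), 106)
h2 scene [624.2 -42.2 188.7] 58 [20.3 25.2 88.9] 188.4 yaw (np.float64(-0.2757671287165486), 115)
h4 top [615.7 156.1 189. ] 58 [21.  21.1 88.9] 188.7 yaw (np.float64(0.22614274062283646), 121)
h4 scene [617.9 157.1 188.9] 52 [21.4 24.6 88.1] 188.6 yaw (np.float64(-0.20789848656767584), 101)
tab top [708.   59.3 237.8] 60 [29.8 13.   0.6] 237.6
tab scene [708.5  59.9 237.3] 58 [14.5 29.7 88.3] 237.3
top tooth 92 [ 654.9 -214.8  155.3] xmin 617.4
top tooth 98 [646.9  84.1 155.9] xmin 606.4
top tooth 89 [649.2 -15.5 156.1] xmin 610.8
top tooth 92 [ 651.6 -115.3  155.8] xmin 614.8
top tooth 129 [644.4 283.7 156. ] xmin 601.4
top tooth 99 [646.2 183.5 156.3] xmin 605.1
scene tooth 61 [648.8 283.4 155.7] xmin 604.4
scene tooth 65 [651.3 183.7 155.5] xmin 612.8
scene tooth 35 [634.3  83.6 154.9] xmin 610.9
scene tooth 68 [654.  -16.2 156.1] xmin 612.8
scene tooth 70 [ 653.5 -115.8  155.3] xmin 618.0
scene tooth 69 [ 654.4 -215.7  156.3] xmin 619.8
[[ 0.342 -0.001 -0.94 ]
 [ 0.94  -0.002  0.342]
 [-0.002 -1.    -0.   ]]
```

Request:
carry_out(
  increments=[
    {"xyz":[24,-27,10],"turn":[0,0,0.02],"fingers":0},
    {"xyz":[24,-27,10],"turn":[0,0,0.02],"fingers":0},
    {"xyz":[24,-27,10],"turn":[0,0,0.02],"fingers":0},
    {"xyz":[24,-27,10],"turn":[0,0,0.02],"fingers":0},
    {"xyz":[24,-27,10],"turn":[0,0,0.02],"fingers":0},
    {"xyz":[24,-27,10],"turn":[0,0,0.02],"fingers":0},
    {"xyz":[24,-27,10],"turn":[0,0,0.02],"fingers":0},
    {"xyz":[24,-27,10],"turn":[0,0,0.02],"fingers":0},
    {"xyz":[24,-27,10],"turn":[0,0,0.02],"fingers":0},
    {"xyz":[24,-27,10],"turn":[0,0,0.02],"fingers":0},
  ],
)

```text
time: 1.1
ee_pos: [459.6, 330.8, 297.8]
tcp_rot: [-0.53, 0.531, 0.462, -0.472]
force: [0.6, 0.3, 0.1]
width: 85.5
```

Request:
carry_out(
  increments=[
    {"xyz":[25,-27,0],"turn":[0,0,0.02],"fingers":0},
    {"xyz":[25,-27,0],"turn":[0,0,0.02],"fingers":0},
    {"xyz":[25,-27,0],"turn":[0,0,0.02],"fingers":0},
    {"xyz":[25,-27,0],"turn":[0,0,0.02],"fingers":0},
    {"xyz":[25,-27,0],"turn":[0,0,0.02],"fingers":0},
    {"xyz":[25,-27,0],"turn":[0,0,0.02],"fingers":0},
    {"xyz":[25,-27,0],"turn":[0,0,0.02],"fingers":0},
    {"xyz":[25,-27,0],"turn":[0,0,0.02],"fingers":0},
    {"xyz":[25,-27,0],"turn":[0,0,0.02],"fingers":0},
    {"xyz":[20,-26,0],"turn":[0,0,0.02],"fingers":0},
  ],
)

```text
time: 2.1
ee_pos: [711.7, 48.8, 295.3]
tcp_rot: [0.479, -0.479, -0.514, 0.526]
force: [0.6, -0.4, 0.1]
width: 85.5
```

```bash
cat >> h.py <<'E'
def st(target=None,yaw=None,tilt=True):
    s=arm.sense(); q=s['tcp_rot']; M=R.from_quat([q[1],q[2],q[3],q[0]]).as_matrix()
    print('t',round(s['time'],1),'pos',s['ee_pos'].round(1),'F',s['force'].round(1),'w',round(s['width'],1),'q',np.round(s['q'],2))
    print('jaw yaw',np.degrees(np.arctan2(M[1,0],M[0,0])).round(1),'approach',M[:,1].round(3))
    if target is not None: print('delta xyz',(np.array(target)-s['ee_pos']).round(1))
    if yaw is not None:
        # desired: x=(c,s,0), y=(0,0,-1)
        c,si=np.cos(yaw),np.sin(yaw); x=np.array([c,si,0]); y=np.array([0,0,-1.]); D=np.c_[x,y,np.cross(x,y)]
        print('rotvec',R.from_matrix(D@M.T).as_rotvec().round(3))
    return s
E
python3 - <<'E'
from h import *
st((708.3,59.6,207),np.radians(92))
im,d=shot('top','1')
st()
P=cloud('top',d)
# gripper as seen by the top camera: highest cluster not helpful; crop
cv2.imwrite('pics/c1.png',cv2.resize(im[100:220,230:390,::-1],None,fx=4,fy=4,interpolation=cv2.INTER_CUBIC))
im,d=shot('scene','1')
cv2.imwrite('pics/c1s.png',cv2.resize(im[190:340,300:480,::-1],None,fx=4,fy=4,interpolation=cv2.INTER_CUBIC))
E
```

```text
t 2.1 pos [711.7  48.8 295.3] F [ 0.6 -0.4  0.1] w 85.5 q [-0.13  0.67  0.02  1.16 -0.    1.32  1.55]
jaw yaw 94.7 approach [-0.013 -0.013 -1.   ]
delta xyz [ -3.4  10.8 -88.3]
rotvec [ 0.012 -0.013 -0.047]
t 2.1 pos [714.4  40.7 294.5] F [ 1.8 -5.1  0.7] w 84.9 q [-0.12  0.68  0.03  1.15  0.    1.32  1.55]
jaw yaw 94.3 approach [-0.011 -0.019 -1.   ]
```

View pics/c1s.png

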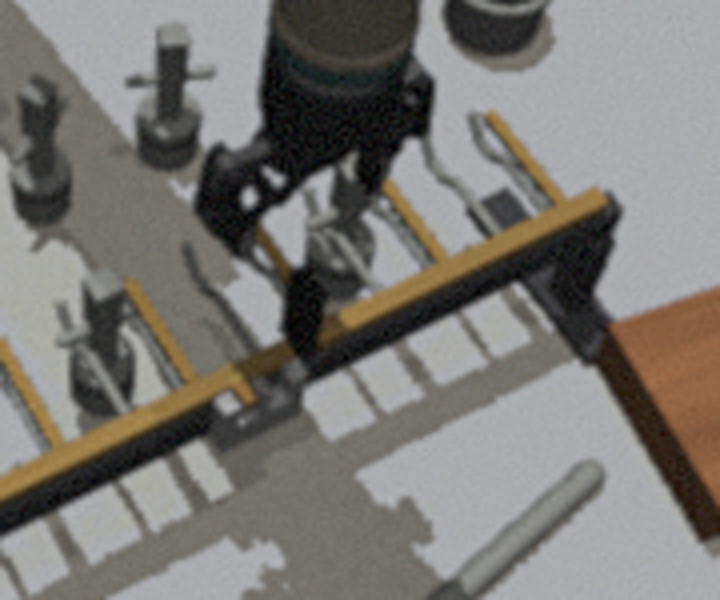

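Request:
carry_out(
  increments=[
    {"xyz":[-2,6,0],"turn":[0.004,-0.004,-0.016],"fingers":0},
    {"xyz":[-2,7,0],"turn":[0.004,-0.004,-0.016],"fingers":0},
    {"xyz":[-2,6,0],"turn":[0.004,-0.004,-0.016],"fingers":0},
    {"xyz":[0,0,-10],"turn":[0,0,0],"fingers":0},
    {"xyz":[0,0,-10],"turn":[0,0,0],"fingers":0},
    {"xyz":[0,0,-10],"turn":[0,0,0],"fingers":0},
    {"xyz":[0,0,-5],"turn":[0,0,0],"fingers":0},
    {"xyz":[0,0,-3],"turn":[0,0,0],"fingers":0},
    {"xyz":[0,0,0],"turn":[0,0,0],"fingers":0},
    {"xyz":[0,0,0],"turn":[0,0,0],"fingers":0},
  ],
)

```text
time: 3.2
ee_pos: [702.5, 69.0, 251.0]
tcp_rot: [0.494, -0.492, -0.505, 0.508]
force: [0.0, 0.7, 0.2]
width: 85.5
```

Run:
```python
from h import *
st((708.3,59.6,207),np.radians(91.8))
```

```text
t 3.2 pos [702.5  69.  251. ] F [0.  0.7 0.2] w 85.5 q [-0.15  0.68  0.03  1.27 -0.02  1.2   1.47]
jaw yaw 91.5 approach [-0.006 -0.001 -1.   ]
delta xyz [  5.8  -9.4 -44. ]
rotvec [ 0.002 -0.006  0.004]
```

Request:
carry_out(
  increments=[
    {"xyz":[3,-5,0],"turn":[0,0,0],"fingers":0},
    {"xyz":[2,-4,0],"turn":[0,0,0],"fingers":0},
    {"xyz":[0,0,0],"turn":[0,0,0],"fingers":0},
    {"xyz":[0,0,-10],"turn":[0,0,0],"fingers":0},
    {"xyz":[0,0,-10],"turn":[0,0,0],"fingers":0},
    {"xyz":[0,0,-10],"turn":[0,0,0],"fingers":0},
    {"xyz":[0,0,-8],"turn":[0,0,0],"fingers":0},
    {"xyz":[0,0,-2],"turn":[0,0,0],"fingers":0},
    {"xyz":[0,0,0],"turn":[0,0,0],"fingers":0},
    {"xyz":[0,0,0],"turn":[0,0,0],"fingers":0},
  ],
)

```text
time: 4.2
ee_pos: [707.9, 58.6, 207.0]
tcp_rot: [0.494, -0.492, -0.505, 0.508]
force: [-0.4, -1.0, 0.3]
width: 85.8
```

Request:
carry_out(
  increments=[
    {"xyz":[0,1,0],"turn":[0,0,0],"fingers":0.5},
    {"xyz":[0,0,0],"turn":[0,0,0],"fingers":0.7},
    {"xyz":[0,0,0],"turn":[0,0,0],"fingers":1},
    {"xyz":[0,0,0],"turn":[0,0,0],"fingers":1},
    {"xyz":[0,0,0],"turn":[0,0,0],"fingers":1},
    {"xyz":[0,0,0],"turn":[0,0,0],"fingers":1},
    {"xyz":[0,0,0],"turn":[0,0,0],"fingers":1},
    {"xyz":[0,0,0],"turn":[0,0,0],"fingers":1},
    {"xyz":[0,0,0],"turn":[0,0,0],"fingers":1},
    {"xyz":[0,0,0],"turn":[0,0,0],"fingers":1},
  ],
)

```text
time: 5.2
ee_pos: [708.9, 59.9, 208.8]
tcp_rot: [0.494, -0.493, -0.506, 0.507]
force: [0.1, -0.2, -0.0]
width: -0.0
```

Run:
```python
from h import *
st()
im,d=shot('scene','2')
cv2.imwrite('pics/c2s.png',cv2.resize(im[180:340,300:480,::-1],None,fx=4,fy=4,interpolation=cv2.INTER_CUBIC)[:600])
print(proj('scene',(708,59.6,218)),proj('scene',(708.9,59.9,208.8)))
```

```text
t 5.2 pos [708.9  59.9 208.8] F [ 0.1 -0.2 -0. ] w -0.0 q [-0.14  0.72  0.03  1.31 -0.02  1.12  1.49]
jaw yaw 91.5 approach [-0.003 -0.001 -1.   ]
(np.float64(375.25519360023634), np.float64(264.4444065625497)) (np.float64(375.200755542622), np.float64(266.4822145633273))
```

View pics/c2s.png

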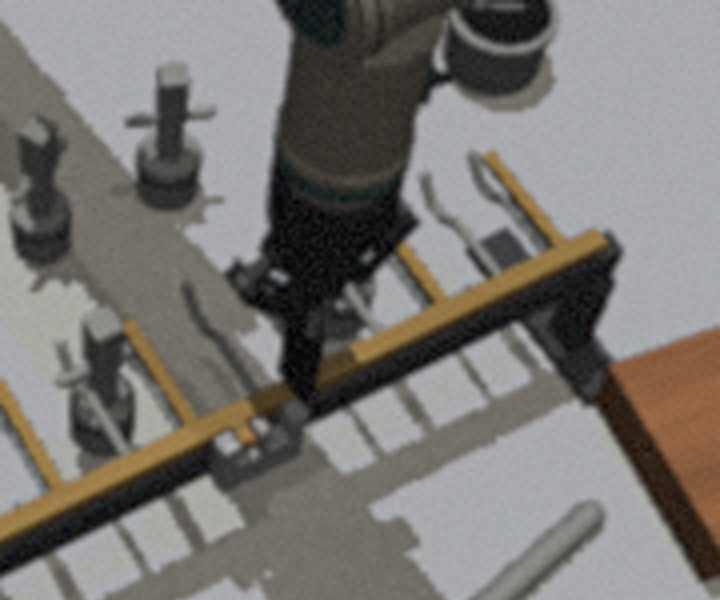

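Run:
```python
from h import *
im,d=load('scene','2'); P=cloud('scene',d)
m=(d>0)&(np.hypot(P[...,0]-700,P[...,1]-60)<110)&(P[...,2]>170)
for z in range(180,420,12):
    k=m&(abs(P[...,2]-z)<6); Q=P[k]
    if len(Q): print(z,len(Q),'x',Q[:,0].min().round(),Q[:,0].max().round(),'y',Q[:,1].min().round(),Q[:,1].max().round(),'col',im[k].mean(0).round())
im,d=shot('top','2'); 
cv2.imwrite('pics/c2.png',cv2.resize(im[110:230,220:380,::-1],None,fx=5,fy=5,interpolation=cv2.INTER_CUBIC))
```

```text
180 22 x 696.0 725.0 y 52.0 64.0 col [27. 26. 26.]
192 26 x 696.0 723.0 y 51.0 66.0 col [28. 27. 25.]
204 22 x 694.0 724.0 y 52.0 63.0 col [24. 24. 24.]
216 28 x 698.0 723.0 y 51.0 66.0 col [17. 17. 17.]
228 26 x 695.0 723.0 y 51.0 65.0 col [18. 19. 19.]
240 16 x 702.0 723.0 y 52.0 67.0 col [27. 26. 27.]
252 25 x 706.0 721.0 y 47.0 75.0 col [32. 33. 33.]
264 23 x 711.0 720.0 y 47.0 73.0 col [36. 34. 35.]
276 14 x 716.0 722.0 y 47.0 66.0 col [34. 34. 34.]
288 64 x 698.0 724.0 y 26.0 92.0 col [29. 29. 29.]
300 70 x 700.0 727.0 y 19.0 108.0 col [26. 26. 27.]
312 77 x 715.0 728.0 y 11.0 115.0 col [24. 25. 25.]
324 102 x 698.0 727.0 y -1.0 122.0 col [36. 37. 37.]
336 114 x 699.0 731.0 y -1.0 121.0 col [48. 48. 49.]
348 55 x 703.0 729.0 y 14.0 52.0 col [35. 35. 36.]
360 25 x 702.0 721.0 y 21.0 34.0 col [28. 28. 30.]
372 75 x 690.0 748.0 y 23.0 87.0 col [28. 28. 29.]
384 94 x 698.0 748.0 y 22.0 88.0 col [21. 21. 21.]
396 94 x 695.0 748.0 y 23.0 83.0 col [19. 20. 20.]
408 183 x 690.0 748.0 y 23.0 87.0 col [25. 26. 27.]
```

View pics/c2.png

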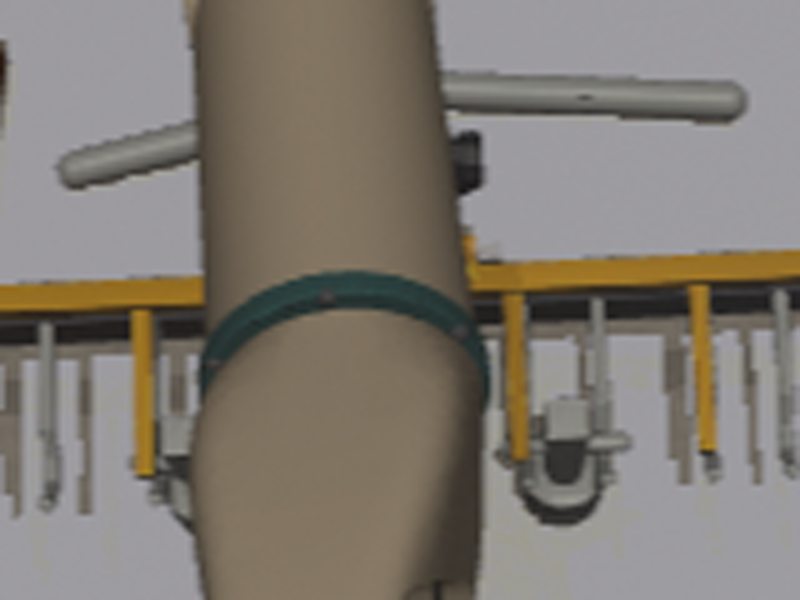

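Run:
```python
from h import *
for tag,c in(('0',(222,610.9)),('1',(711.7,48.8))):
    im,d=load('scene',tag); P=cloud('scene',d)
    m=(d>0)&(np.hypot(P[...,0]-c[0],P[...,1]-c[1])<110)&(P[...,2]>140)
    for z in range(150,360,12):
        k=m&(abs(P[...,2]-z)<6); Q=P[k]
        if len(Q): print(tag,z,len(Q),'x',Q[:,0].min().round(),Q[:,0].max().round(),'y',Q[:,1].min().round(),Q[:,1].max().round(),'col',im[k].mean(0).round())
```

```text
0 246 16 x 208.0 249.0 y 558.0 654.0 col [62. 58. 58.]
0 258 35 x 195.0 250.0 y 556.0 661.0 col [41. 41. 41.]
0 270 41 x 197.0 251.0 y 556.0 662.0 col [37. 36. 36.]
0 282 32 x 201.0 253.0 y 556.0 679.0 col [29. 29. 28.]
0 294 96 x 185.0 259.0 y 535.0 679.0 col [29. 29. 29.]
0 306 119 x 189.0 262.0 y 541.0 676.0 col [23. 22. 22.]
0 318 119 x 182.0 258.0 y 539.0 675.0 col [22. 22. 22.]
0 330 124 x 187.0 260.0 y 540.0 673.0 col [19. 19. 19.]
0 342 166 x 189.0 260.0 y 544.0 675.0 col [27. 27. 27.]
0 354 39 x 191.0 253.0 y 544.0 675.0 col [31. 29. 29.]
1 150 248 x 612.0 735.0 y -59.0 158.0 col [88. 78. 60.]
1 162 583 x 616.0 735.0 y -61.0 158.0 col [119. 100.  67.]
1 174 26 x 696.0 724.0 y 53.0 67.0 col [29. 28. 27.]
1 186 23 x 694.0 723.0 y 53.0 67.0 col [31. 29. 29.]
1 198 25 x 694.0 724.0 y 53.0 64.0 col [23. 24. 23.]
1 210 25 x 695.0 723.0 y 53.0 67.0 col [20. 19. 19.]
1 222 32 x 693.0 724.0 y 53.0 66.0 col [21. 21. 19.]
1 234 59 x 694.0 723.0 y 53.0 68.0 col [23. 23. 22.]
1 246 7 x 697.0 722.0 y 58.0 64.0 col [31. 29. 31.]
1 342 29 x 700.0 729.0 y -7.0 96.0 col [47. 46. 45.]
1 354 58 x 701.0 730.0 y -14.0 99.0 col [40. 40. 39.]
```

The camera shows the fingers shut just above the tab: tips at about z 243, where the reading implies 201. The first picture also showed tips near 248 against 207, so the reported z is about 40 mm low. I'll measure that offset while opening.

Request:
carry_out(
  increments=[
    {"xyz":[0,0,10],"turn":[0,0,0],"fingers":0},
    {"xyz":[0,0,10],"turn":[0,0,0],"fingers":0},
    {"xyz":[0,0,10],"turn":[0,0,0],"fingers":0},
    {"xyz":[0,0,0],"turn":[0,0,0],"fingers":0},
    {"xyz":[0,0,0],"turn":[0,0,0],"fingers":0},
    {"xyz":[0,0,0],"turn":[0,0,0],"fingers":0},
    {"xyz":[0,0,0],"turn":[0,0,0],"fingers":0},
    {"xyz":[0,0,0],"turn":[0,0,0],"fingers":0},
    {"xyz":[0,0,0],"turn":[0,0,0],"fingers":0},
    {"xyz":[0,0,0],"turn":[0,0,0],"fingers":0},
  ],
)

```text
time: 6.3
ee_pos: [708.9, 59.9, 241.8]
tcp_rot: [0.494, -0.493, -0.506, 0.507]
force: [-0.7, -0.3, 0.5]
width: 85.3
```

Run:
```python
from h import *
s=st((708.3,59.6,168),np.radians(91.8)); c=s['ee_pos'][:2]
im,d=shot('scene','3'); P=cloud('scene',d)
m=(d>0)&(np.hypot(P[...,0]-c[0],P[...,1]-c[1])<110)&(P[...,2]>242)
for side in(1,-1):
    k=m&((P[...,1]-c[1])*side>25); Q=P[k]; Q=Q[Q[:,2]<np.sort(Q[:,2])[2]+14]
    print(side,'tip z',np.sort(Q[:,2])[:6].round(1),'x',Q[:,0].min().round(1),Q[:,0].max().round(1),'y',Q[:,1].min().round(1),Q[:,1].max().round(1))
im,d=load('scene','0'); P=cloud('scene',d); m=(d>0)&(np.hypot(P[...,0]-222,P[...,1]-610.9)<75)&(P[...,2]>180)
print(np.sort(P[m][:,2])[:12].round(1))
```

```text
t 6.3 pos [708.9  59.9 241.8] F [-0.7 -0.3  0.5] w 85.3 q [-0.14  0.7   0.03  1.26 -0.02  1.18  1.49]
jaw yaw 91.5 approach [-0.002 -0.001 -1.   ]
delta xyz [ -0.6  -0.3 -73.8]
rotvec [ 0.001 -0.002  0.005]
1 tip z [284.  284.1 284.8 286.7 287.2 287.8] x 697.4 720.0 y 102.4 114.1
-1 tip z [281.3 283.1 290.3 291.1 291.2 291.7] x 705.5 723.6 y 4.7 19.0
[243.  243.8 245.2 246.6 247.6 248.8 248.9 249.2 249.3 249.6 249.6 249.9]
```

Request:
carry_out(
  increments=[
    {"xyz":[0,0,-10],"turn":[0,0,0],"fingers":0},
    {"xyz":[0,0,-10],"turn":[0,0,0],"fingers":0},
    {"xyz":[0,0,-12],"turn":[0,0,0],"fingers":0},
    {"xyz":[0,0,-12],"turn":[0,0,0],"fingers":0},
    {"xyz":[0,0,-12],"turn":[0,0,0],"fingers":0},
    {"xyz":[0,0,-7],"turn":[0,0,0],"fingers":0},
    {"xyz":[0,0,-3],"turn":[0,0,0],"fingers":0},
    {"xyz":[0,0,-2],"turn":[0,0,0],"fingers":0},
    {"xyz":[0,0,0],"turn":[0,0,0],"fingers":0},
    {"xyz":[0,0,0],"turn":[0,0,0],"fingers":0.3},
  ],
)

```text
time: 7.35
ee_pos: [707.6, 59.8, 165.6]
tcp_rot: [0.494, -0.492, -0.505, 0.508]
force: [0.5, -0.8, 0.2]
width: 73.2
```

Request:
carry_out(
  increments=[
    {"xyz":[0,0,0],"turn":[0,0,0],"fingers":0.5},
    {"xyz":[0,0,0],"turn":[0,0,0],"fingers":0.7},
    {"xyz":[0,0,0],"turn":[0,0,0],"fingers":0.9},
    {"xyz":[0,0,0],"turn":[0,0,0],"fingers":1},
    {"xyz":[0,0,0],"turn":[0,0,0],"fingers":1},
    {"xyz":[0,0,0],"turn":[0,0,0],"fingers":1},
    {"xyz":[0,0,0],"turn":[0,0,0],"fingers":1},
    {"xyz":[0,0,0],"turn":[0,0,0],"fingers":1},
    {"xyz":[0,0,0],"turn":[0,0,0],"fingers":1},
    {"xyz":[0,0,0],"turn":[0,0,0],"fingers":1},
  ],
)

```text
time: 8.35
ee_pos: [708.7, 59.8, 167.5]
tcp_rot: [0.493, -0.493, -0.506, 0.508]
force: [-0.2, -0.4, 0.6]
width: 13.4
```

Request:
carry_out(
  increments=[
    {"xyz":[0,0,4],"turn":[0,0,0],"fingers":1},
    {"xyz":[0,0,5],"turn":[0,0,0],"fingers":1},
    {"xyz":[0,0,5],"turn":[0,0,0],"fingers":1},
    {"xyz":[0,0,4],"turn":[0,0,0],"fingers":1},
    {"xyz":[0,0,2],"turn":[0,0,0],"fingers":1},
    {"xyz":[0,0,1],"turn":[0,0,0],"fingers":1},
    {"xyz":[0,0,0],"turn":[0,0,0],"fingers":1},
    {"xyz":[0,0,0],"turn":[0,0,0],"fingers":1},
    {"xyz":[0,0,0],"turn":[0,0,0],"fingers":1},
    {"xyz":[0,0,0],"turn":[0,0,0],"fingers":1},
  ],
)

```text
time: 9.35
ee_pos: [708.5, 59.8, 188.1]
tcp_rot: [0.493, -0.492, -0.506, 0.508]
force: [1.4, 0.1, -4.7]
width: 13.3
```

Request:
carry_out(
  increments=[
    {"xyz":[0,4,0],"turn":[0,0,0],"fingers":1},
    {"xyz":[0,5,0],"turn":[0,0,0],"fingers":1},
    {"xyz":[0,5,0],"turn":[0,0,0],"fingers":1},
    {"xyz":[-0.3,4,0],"turn":[0,0,0],"fingers":1},
    {"xyz":[-0.3,3,0],"turn":[0,0,0],"fingers":1},
    {"xyz":[0,1,0],"turn":[0,0,0],"fingers":1},
    {"xyz":[0,0,0],"turn":[0,0,0],"fingers":1},
    {"xyz":[0,0,0],"turn":[0,0,0],"fingers":1},
    {"xyz":[0,0,0],"turn":[0,0,0],"fingers":1},
    {"xyz":[0,0,0],"turn":[0,0,0],"fingers":1},
  ],
)

```text
time: 10.35
ee_pos: [707.6, 83.7, 187.8]
tcp_rot: [0.493, -0.492, -0.505, 0.508]
force: [1.0, -0.7, -4.2]
width: 13.4
```

Shifted 23.9 mm. Lowering.

Request:
carry_out(
  increments=[
    {"xyz":[0,0,-4],"turn":[0,0,0],"fingers":1},
    {"xyz":[0,0,-5],"turn":[0,0,0],"fingers":1},
    {"xyz":[0,0,-5],"turn":[0,0,0],"fingers":1},
    {"xyz":[0,0,-3],"turn":[0,0,0],"fingers":1},
    {"xyz":[0,0,-2],"turn":[0,0,0],"fingers":1},
    {"xyz":[0,0,-2],"turn":[0,0,0],"fingers":1},
    {"xyz":[0,0,0],"turn":[0,0,0],"fingers":1},
    {"xyz":[0,0,0],"turn":[0,0,0],"fingers":1},
    {"xyz":[0,0,0],"turn":[0,0,0],"fingers":1},
    {"xyz":[0,0,0],"turn":[0,0,0],"fingers":1},
  ],
)

```text
time: 11.35
ee_pos: [707.8, 83.8, 167.5]
tcp_rot: [0.493, -0.493, -0.506, 0.508]
force: [-0.7, -0.1, -1.4]
width: 13.4
```

Request:
carry_out(
  increments=[
    {"xyz":[0,0,0],"turn":[0,0,0],"fingers":0.5},
    {"xyz":[0,0,0],"turn":[0,0,0],"fingers":0},
    {"xyz":[0,0,0],"turn":[0,0,0],"fingers":0},
    {"xyz":[0,0,0],"turn":[0,0,0],"fingers":0},
    {"xyz":[0,0,0],"turn":[0,0,0],"fingers":0},
    {"xyz":[0,0,0],"turn":[0,0,0],"fingers":0},
    {"xyz":[0,0,15],"turn":[0,0,0],"fingers":0},
    {"xyz":[0,0,25],"turn":[0,0,0],"fingers":0},
    {"xyz":[0,0,25],"turn":[0,0,0],"fingers":0},
    {"xyz":[0,0,15],"turn":[0,0,0],"fingers":0},
  ],
)

```text
time: 12.35
ee_pos: [706.6, 83.8, 251.7]
tcp_rot: [0.495, -0.492, -0.505, 0.508]
force: [0.2, -0.2, -0.6]
width: 85.5
```

Request:
carry_out(
  increments=[
    {"xyz":[-20,2,5],"turn":[0,0,-0.13],"fingers":0},
    {"xyz":[-28,3,0],"turn":[0,0,-0.14],"fingers":0},
    {"xyz":[-30,3,0],"turn":[0,0,-0.14],"fingers":0},
    {"xyz":[-30,3,0],"turn":[0,0,-0.14],"fingers":0},
    {"xyz":[-30,3,0],"turn":[0,0,-0.14],"fingers":0},
    {"xyz":[-30,3,-5],"turn":[0,0,-0.14],"fingers":0},
    {"xyz":[-30,3,-5],"turn":[0,0,-0.14],"fingers":0},
    {"xyz":[-30,3,-5],"turn":[0,0,-0.14],"fingers":0},
    {"xyz":[-20,2,-5],"turn":[0,0,-0.14],"fingers":0},
    {"xyz":[-8,0,0],"turn":[0,0,-0.14],"fingers":0},
  ],
)

```text
time: 13.35
ee_pos: [447.7, 110.4, 252.5]
tcp_rot: [-0.703, 0.707, 0.058, -0.047]
force: [0.0, 0.1, -0.3]
width: 85.4
```

Run:
```python
from h import *
st((430.7,113.2,80),-0.293)
from m import *
for n in('top','scene'):
    shot(n,'4'); t=topface(n,'4',(708,84),(200,245)); print('tab',n,t[0].round(1),t[3])
    im,d=load(n,'4');P=cloud(n,d);hsv=cv2.cvtColor(im,cv2.COLOR_RGB2HSV)
    m=(hsv[...,0]>10)&(hsv[...,0]<28)&(hsv[...,1]>110)&(P[...,2]>140)&(P[...,2]<175)&(P[...,0]>600)&(P[...,0]<690)&(abs(P[...,1])<400)
    k,l,s,c=cv2.connectedComponentsWithStats(m.astype(np.uint8))
    for i in range(1,k):
        if s[i,4]>40:
            Q=P[l==i]; print(n,'tooth',s[i,4],Q.mean(0).round(1),'xmin',Q[:,0].min().round(1))
    for xy in((623,-43),(617,157)):
        t=topface(n,'4',xy,(175,200)); print('hung',n,t[0].round(1))
st((430.7,113.2,80),-0.293)
```

```text
t 13.3 pos [447.7 110.4 252.5] F [ 0.   0.1 -0.3] w 85.4 q [-0.62  0.3   0.41  1.97 -0.15  0.88  0.01]
jaw yaw 8.6 approach [ 0.016 -0.003 -1.   ]
delta xyz [ -17.     2.8 -172.5]
rotvec [ 0.007  0.015 -0.443]
tab top [705.8  82.4 238.2] 238.00382476790514
top tooth 106 [650.5 107.2 156.2] xmin 607.5
top tooth 88 [651.7   8.  155.8] xmin 610.5
top tooth 89 [652.6 -91.7 155.6] xmin 612.4
top tooth 88 [ 654.2 -191.4  155.2] xmin 617.1
top tooth 130 [644.9 307.6 156.2] xmin 601.3
top tooth 97 [646.1 207.7 155.9] xmin 602.1
hung top [622.8 -43.4 189. ]
hung top [616.2 156.5 188.9]
tab scene [707.9  83.6 237.3] 236.97987591342144
scene tooth 62 [647.8 306.6 156.1] xmin 603.6
scene tooth 59 [649.1 207.3 155.5] xmin 606.0
scene tooth 45 [634.9 106.6 155.7] xmin 611.8
scene tooth 59 [652.8   7.6 156.5] xmin 613.9
scene tooth 65 [657.1 -91.4 155.7] xmin 616.5
scene tooth 58 [ 655.6 -191.5  155.8] xmin 620.2
hung scene [624.6 -41.8 188.9]
hung scene [617.3 156.9 188.6]
t 13.4 pos [449.1 110.4 252.9] F [1.1 0.1 0.4] w 85.1 q [-0.62  0.31  0.41  1.97 -0.15  0.88  0.02]
jaw yaw 8.9 approach [ 0.018 -0.004 -1.   ]
delta xyz [ -18.4    2.8 -172.9]
rotvec [ 0.008  0.017 -0.448]
```

Request:
carry_out(
  increments=[
    {"xyz":[-8,1,-10],"turn":[0,0,-0.1],"fingers":0},
    {"xyz":[-6,1,-15],"turn":[0,0,-0.1],"fingers":0},
    {"xyz":[-4,1,-20],"turn":[0,0,-0.1],"fingers":0},
    {"xyz":[0,0,-20],"turn":[0,0,-0.08],"fingers":0},
    {"xyz":[0,0,-15],"turn":[0.008,0.017,-0.04],"fingers":0},
    {"xyz":[0,0,-5],"turn":[0,0,0],"fingers":0},
    {"xyz":[0,0,0],"turn":[0,0,0],"fingers":0},
    {"xyz":[0,0,0],"turn":[0,0,0],"fingers":0},
    {"xyz":[0,0,0],"turn":[0,0,0],"fingers":0},
    {"xyz":[0,0,0],"turn":[0,0,0],"fingers":0},
  ],
)

```text
time: 14.45
ee_pos: [443.6, 116.1, 173.4]
tcp_rot: [0.703, -0.7, 0.081, -0.095]
force: [-0.0, -0.7, 0.3]
width: 85.4
```

Run:
```python
from h import *
st((430.7,113.2,80),-0.293)
```

```text
t 14.4 pos [443.6 116.1 173.4] F [-0.  -0.7  0.3] w 85.4 q [-0.64  0.42  0.45  2.09 -0.29  0.66 -0.26]
jaw yaw -14.4 approach [ 0.02   0.003 -1.   ]
delta xyz [-12.9  -2.9 -93.4]
rotvec [-0.002  0.02  -0.042]
```

Request:
carry_out(
  increments=[
    {"xyz":[-5,-1,0],"turn":[0,0.01,-0.02],"fingers":0},
    {"xyz":[-5,-1,0],"turn":[0,0.01,-0.02],"fingers":0},
    {"xyz":[-2,0,-10],"turn":[0,0,0],"fingers":0},
    {"xyz":[0,0,-15],"turn":[0,0,0],"fingers":0},
    {"xyz":[0,0,-15],"turn":[0,0,0],"fingers":0},
    {"xyz":[0,0,-15],"turn":[0,0,0],"fingers":0},
    {"xyz":[0,0,-10],"turn":[0,0,0],"fingers":0},
    {"xyz":[0,0,0],"turn":[0,0,0],"fingers":0},
    {"xyz":[0,0,0],"turn":[0,0,0],"fingers":0},
    {"xyz":[0,0,0],"turn":[0,0,0],"fingers":0},
  ],
)

```text
time: 15.45
ee_pos: [429.3, 114.2, 105.2]
tcp_rot: [0.701, -0.699, 0.104, -0.103]
force: [-0.1, -0.5, -0.5]
width: 85.3
```

Run:
```python
from h import *
st((430.7,113.2,80),-0.293)
```

```text
t 15.4 pos [429.3 114.2 105.2] F [-0.1 -0.5 -0.5] w 85.3 q [-0.57  0.53  0.36  2.17 -0.4   0.5  -0.2 ]
jaw yaw -16.8 approach [-0.001  0.003 -1.   ]
delta xyz [  1.4  -1.  -25.2]
rotvec [-0.003 -0.001 -0.   ]
```

Request:
carry_out(
  increments=[
    {"xyz":[1,-1,-9],"turn":[0,0,0],"fingers":0},
    {"xyz":[0,0,-9],"turn":[0,0,0],"fingers":0},
    {"xyz":[0,0,-5],"turn":[0,0,0],"fingers":0.2},
    {"xyz":[0,0,0],"turn":[0,0,0],"fingers":0.4},
    {"xyz":[0,0,0],"turn":[0,0,0],"fingers":0.6},
    {"xyz":[0,0,0],"turn":[0,0,0],"fingers":0.7},
    {"xyz":[0,0,0],"turn":[0,0,0],"fingers":1},
    {"xyz":[0,0,0],"turn":[0,0,0],"fingers":1},
    {"xyz":[0,0,0],"turn":[0,0,0],"fingers":1},
    {"xyz":[0,0,0],"turn":[0,0,0],"fingers":1},
  ],
)

```text
time: 16.45
ee_pos: [430.7, 113.6, 81.2]
tcp_rot: [0.701, -0.698, 0.103, -0.103]
force: [-1.3, -0.6, -2.1]
width: 21.4
```

Run:
```python
from h import *
st((621-.03*257,257,147),0.03)
```

```text
t 16.4 pos [430.7 113.6  81.2] F [-1.3 -0.6 -2.1] w 21.4 q [-0.54  0.58  0.32  2.19 -0.43  0.43 -0.17]
jaw yaw -16.7 approach [ 0.001  0.004 -1.   ]
delta xyz [182.6 143.4  65.8]
rotvec [-0.004  0.     0.322]
```

Request:
carry_out(
  increments=[
    {"xyz":[0,0,5],"turn":[0,0,0],"fingers":1},
    {"xyz":[0,0,10],"turn":[0,0,0],"fingers":1},
    {"xyz":[0,0,12],"turn":[0,0,0.04],"fingers":1},
    {"xyz":[0,5,12],"turn":[0,0,0.04],"fingers":1},
    {"xyz":[5,12,12],"turn":[0,0,0.05],"fingers":1},
    {"xyz":[10,20,12],"turn":[0,0,0.05],"fingers":1},
    {"xyz":[12,22,5],"turn":[0,0,0.05],"fingers":1},
    {"xyz":[12,22,0],"turn":[0,0,0.05],"fingers":1},
    {"xyz":[12,22,0],"turn":[0,0,0.04],"fingers":1},
    {"xyz":[5,10,0],"turn":[0,0,0],"fingers":1},
  ],
)

```text
time: 17.45
ee_pos: [485.4, 226.9, 157.7]
tcp_rot: [-0.707, 0.707, 0.012, -0.012]
force: [-0.8, -0.0, -4.0]
width: 21.6
```

Run:
```python
from h import *
st((613.3,257,150),0.03)
```

```text
t 17.4 pos [485.4 226.9 157.7] F [-0.8 -0.  -4. ] w 21.6 q [-0.72  0.55  0.35  1.89 -0.26  0.75 -0.19]
jaw yaw 2.0 approach [-0. -0. -1.]
delta xyz [127.9  30.1  -7.7]
rotvec [ 0.    -0.    -0.005]
```

Request:
carry_out(
  increments=[
    {"xyz":[8,5,0],"turn":[0,0,0],"fingers":1},
    {"xyz":[10,5,0],"turn":[0,0,0],"fingers":1},
    {"xyz":[10,4,0],"turn":[0,0,0],"fingers":1},
    {"xyz":[8,3,0],"turn":[0,0,0],"fingers":1},
    {"xyz":[4,2,0],"turn":[0,0,0],"fingers":1},
    {"xyz":[2,0,0],"turn":[0,0,0],"fingers":1},
    {"xyz":[0,0,0],"turn":[0,0,0],"fingers":1},
    {"xyz":[0,0,0],"turn":[0,0,0],"fingers":1},
    {"xyz":[0,0,0],"turn":[0,0,0],"fingers":1},
    {"xyz":[0,0,0],"turn":[0,0,0],"fingers":1},
  ],
)

```text
time: 18.45
ee_pos: [527.2, 241.7, 157.4]
tcp_rot: [-0.705, 0.709, 0.008, -0.012]
force: [-0.2, -0.3, -4.2]
width: 21.2
```

Run:
```python
from h import *
s=st((614,257,150),0.03); p=s['ee_pos']
# check held spanner: socket/tube as seen by both cameras
for n in('top','scene'):
    im,d=shot(n,'5'); P=cloud(n,d)
    for z0,z1 in((62,115),(125,140),(155,170)):
        m=(d>0)&(np.hypot(P[...,0]-p[0],P[...,1]-p[1])<60)&(P[...,2]>z0)&(P[...,2]<z1); Q=P[m]
        if len(Q): print(n,z0,len(Q),'x',np.percentile(Q[:,0],[2,98]).round(1),'y',np.percentile(Q[:,1],[2,98]).round(1),'zmin',Q[:,2].min().round(1))
```

```text
t 18.4 pos [527.2 241.7 157.4] F [-0.2 -0.3 -4.2] w 21.2 q [-0.7   0.61  0.35  1.76 -0.26  0.82 -0.2 ]
jaw yaw 1.6 approach [-0.006 -0.006 -1.   ]
delta xyz [86.8 15.3 -7.4]
rotvec [ 0.006 -0.006  0.002]
top 62 56 x [500.6 536.8] y [213.9 247.8] zmin 76.1
top 125 88 x [503.3 547.8] y [215.8 248.2] zmin 125.1
top 155 6 x [517.2 532. ] y [213.  236.4] zmin 155.7
scene 62 119 x [516.5 553.5] y [214.6 255. ] zmin 75.1
scene 125 101 x [508.4 552.1] y [219.3 262.8] zmin 125.0
scene 155 23 x [527.7 538.6] y [218.7 248.1] zmin 156.3
```

Request:
carry_out(
  increments=[
    {"xyz":[5,5,0],"turn":[0.006,-0.006,0],"fingers":1},
    {"xyz":[8,5,-3],"turn":[0,0,0],"fingers":1},
    {"xyz":[8,4,-3],"turn":[0,0,0],"fingers":1},
    {"xyz":[4,2,-1],"turn":[0,0,0],"fingers":1},
    {"xyz":[0,0,0],"turn":[0,0,0],"fingers":1},
    {"xyz":[0,0,0],"turn":[0,0,0],"fingers":1},
    {"xyz":[0,0,0],"turn":[0,0,0],"fingers":1},
    {"xyz":[0,0,0],"turn":[0,0,0],"fingers":1},
    {"xyz":[0,0,0],"turn":[0,0,0],"fingers":1},
    {"xyz":[0,0,0],"turn":[0,0,0],"fingers":1},
  ],
)

```text
time: 19.55
ee_pos: [554.3, 259.4, 149.4]
tcp_rot: [0.707, -0.707, -0.01, 0.01]
force: [-0.1, 0.3, -4.1]
width: 21.3
```

Request:
carry_out(
  increments=[
    {"xyz":[5,-1,0],"turn":[0,0,0],"fingers":1},
    {"xyz":[8,-1,0],"turn":[0,0,0],"fingers":1},
    {"xyz":[8,0,0],"turn":[0,0,0],"fingers":1},
    {"xyz":[8,0,0],"turn":[0,0,0],"fingers":1},
    {"xyz":[8,0,0],"turn":[0,0,0],"fingers":1},
    {"xyz":[8,0,0],"turn":[0,0,0],"fingers":1},
    {"xyz":[8,0,0],"turn":[0,0,0],"fingers":1},
    {"xyz":[4,0,0],"turn":[0,0,0],"fingers":1},
    {"xyz":[1,0,0],"turn":[0,0,0],"fingers":1},
    {"xyz":[0,0,0],"turn":[0,0,0],"fingers":1},
  ],
)

```text
time: 20.55
ee_pos: [618.7, 256.4, 149.0]
tcp_rot: [0.707, -0.707, -0.01, 0.009]
force: [-0.3, -0.3, -4.3]
width: 21.2
```

Run:
```python
from h import *
s=st((614,257,122),0.03)
```

```text
t 20.6 pos [618.7 256.4 149. ] F [-0.3 -0.3 -4.3] w 21.2 q [-0.62  0.73  0.34  1.52 -0.28  0.94 -0.18]
jaw yaw 1.6 approach [ 0.001  0.    -1.   ]
delta xyz [ -4.7   0.6 -27. ]
rotvec [-0.     0.001  0.003]
```

Back 4 mm and lower until the bar rests (reported z about 121).

Request:
carry_out(
  increments=[
    {"xyz":[-2,0.5,0],"turn":[0,0,0],"fingers":1},
    {"xyz":[-2,0,-3],"turn":[0,0,0],"fingers":1},
    {"xyz":[0,0,-5],"turn":[0,0,0],"fingers":1},
    {"xyz":[0,0,-5],"turn":[0,0,0],"fingers":1},
    {"xyz":[0,0,-5],"turn":[0,0,0],"fingers":1},
    {"xyz":[0,0,-4],"turn":[0,0,0],"fingers":1},
    {"xyz":[0,0,-2],"turn":[0,0,0],"fingers":1},
    {"xyz":[0,0,-1],"turn":[0,0,0],"fingers":1},
    {"xyz":[0,0,0],"turn":[0,0,0],"fingers":1},
    {"xyz":[0,0,0],"turn":[0,0,0],"fingers":1},
  ],
)

```text
time: 21.55
ee_pos: [612.3, 257.5, 121.2]
tcp_rot: [-0.707, 0.707, 0.009, -0.011]
force: [0.2, -0.0, -4.1]
width: 21.5
```

Request:
carry_out(
  increments=[
    {"xyz":[0.5,0,-1],"turn":[0,0,0],"fingers":1},
    {"xyz":[0.5,0,-1],"turn":[0,0,0],"fingers":1},
    {"xyz":[0,0,-1],"turn":[0,0,0],"fingers":1},
    {"xyz":[0,0,0],"turn":[0,0,0],"fingers":1},
    {"xyz":[0,0,0],"turn":[0,0,0],"fingers":1},
    {"xyz":[0,0,0],"turn":[0,0,0],"fingers":0.6},
    {"xyz":[0,0,0],"turn":[0,0,0],"fingers":0.4},
    {"xyz":[0,0,0],"turn":[0,0,0],"fingers":0.2},
    {"xyz":[0,0,0],"turn":[0,0,0],"fingers":0},
    {"xyz":[0,0,0],"turn":[0,0,0],"fingers":0},
  ],
)

```text
time: 22.55
ee_pos: [616.3, 258.3, 121.7]
tcp_rot: [0.708, -0.706, -0.012, 0.008]
force: [-1.1, 0.8, 0.3]
width: 85.5
```

Run:
```python
from m import *
s=st((614,257,122),0.03)
for n in('top','scene'):
    im,d=shot(n,'6'); P=cloud(n,d); p=(613,257)
    m=(d>0)&(np.hypot(P[...,0]-p[0],P[...,1]-p[1])<22)&(P[...,2]>170)&(P[...,2]<200);Q=P[m]; print(n,len(Q),Q.mean(0).round(1) if len(Q) else '',Q[:,2].max() if len(Q) else '')
im,d=load('scene','6'); cv2.imwrite('pics/c6.png',cv2.resize(im[150:310,340:500,::-1],None,fx=3.7,fy=3.7,interpolation=cv2.INTER_CUBIC))
```

```text
t 22.6 pos [616.3 258.3 121.7] F [-1.1  0.8  0.3] w 85.5 q [-0.62  0.76  0.32  1.55 -0.29  0.87 -0.17]
jaw yaw 1.6 approach [ 0.005  0.003 -1.   ]
delta xyz [-2.3 -1.3  0.3]
rotvec [-0.003  0.005  0.001]
top 25 [610.5 247.7 182.5] 193.28897400647134
scene 83 [615.3 254.7 183.2] 191.61262831616568
```

View pics/c6.png

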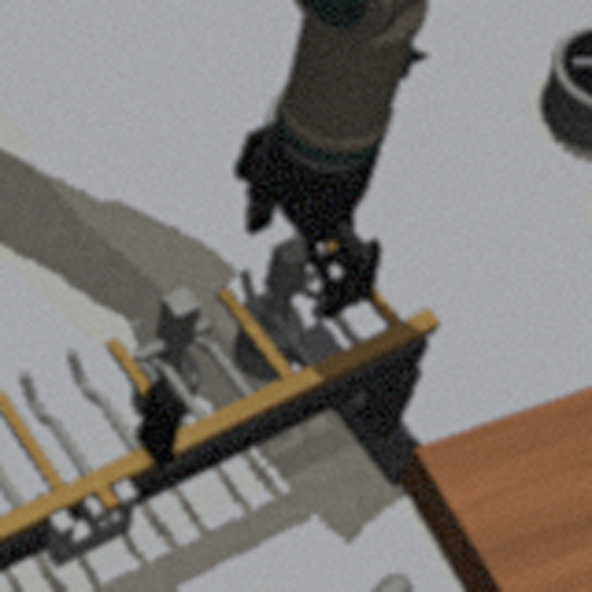

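Request:
carry_out(
  increments=[
    {"xyz":[0,0,8],"turn":[0,0,0],"fingers":0},
    {"xyz":[0,0,18],"turn":[0,0,0],"fingers":0},
    {"xyz":[0,0,25],"turn":[0,0,0],"fingers":0},
    {"xyz":[0,0,18],"turn":[0,0,0],"fingers":0},
    {"xyz":[-10,-8,5],"turn":[0,0,0.03],"fingers":0},
    {"xyz":[-18,-25,0],"turn":[0,0,0.05],"fingers":0},
    {"xyz":[-22,-32,0],"turn":[0,0,0.06],"fingers":0},
    {"xyz":[-22,-32,0],"turn":[0,0,0.06],"fingers":0},
    {"xyz":[-22,-32,0],"turn":[0,0,0.06],"fingers":0},
    {"xyz":[-22,-32,0],"turn":[0,0,0.06],"fingers":0},
  ],
)

```text
time: 23.65
ee_pos: [499.9, 98.8, 203.4]
tcp_rot: [0.697, -0.693, -0.135, 0.125]
force: [0.3, -1.2, 0.3]
width: 85.5
```

Run:
```python
from h import *
st((433.8,-1.2,83),0.52)
```

```text
t 23.6 pos [499.9  98.8 203.4] F [ 0.3 -1.2  0.3] w 85.5 q [-0.44  0.43  0.27  1.92 -0.17  0.8   0.29]
jaw yaw 21.2 approach [ 0.013  0.009 -1.   ]
delta xyz [ -66.1 -100.  -120.4]
rotvec [-0.01   0.012  0.15 ]
```

Request:
carry_out(
  increments=[
    {"xyz":[-16,-24,0],"turn":[0,0,0.04],"fingers":0},
    {"xyz":[-16,-24,-5],"turn":[0,0,0.04],"fingers":0},
    {"xyz":[-12,-20,-10],"turn":[0,0,0.03],"fingers":0},
    {"xyz":[-6,-8,-15],"turn":[-0.01,0.012,0.01],"fingers":0},
    {"xyz":[-2,-2,-15],"turn":[0,0,0],"fingers":0},
    {"xyz":[0,0,-12],"turn":[0,0,0],"fingers":0},
    {"xyz":[0,0,-5],"turn":[0,0,0],"fingers":0},
    {"xyz":[0,0,0],"turn":[0,0,0],"fingers":0},
    {"xyz":[0,0,0],"turn":[0,0,0],"fingers":0},
    {"xyz":[0,0,0],"turn":[0,0,0],"fingers":0},
  ],
)

```text
time: 24.65
ee_pos: [446.2, 11.0, 147.5]
tcp_rot: [-0.686, 0.687, 0.174, -0.166]
force: [0.2, -0.2, 0.3]
width: 85.4
```

Run:
```python
from h import *
st((433.8,-1.2,83),0.52)
```

```text
t 24.6 pos [446.2  11.  147.5] F [ 0.2 -0.2  0.3] w 85.4 q [-0.25  0.43  0.22  2.14 -0.17  0.58  0.58]
jaw yaw 27.8 approach [ 0.011  0.001 -1.   ]
delta xyz [-12.4 -12.2 -64.5]
rotvec [-0.001  0.011  0.035]
```

Request:
carry_out(
  increments=[
    {"xyz":[-5,-5,0],"turn":[0,0.01,0.02],"fingers":0},
    {"xyz":[-5,-5,0],"turn":[0,0,0.01],"fingers":0},
    {"xyz":[-1,-1,0],"turn":[0,0,0],"fingers":0},
    {"xyz":[0,0,-10],"turn":[0,0,0],"fingers":0},
    {"xyz":[0,0,-14],"turn":[0,0,0],"fingers":0},
    {"xyz":[0,0,-14],"turn":[0,0,0],"fingers":0},
    {"xyz":[0,0,-12],"turn":[0,0,0],"fingers":0},
    {"xyz":[0,0,-5],"turn":[0,0,0],"fingers":0},
    {"xyz":[0,0,0],"turn":[0,0,0],"fingers":0},
    {"xyz":[0,0,0],"turn":[0,0,0],"fingers":0},
  ],
)

```text
time: 25.65
ee_pos: [434.7, -1.1, 89.6]
tcp_rot: [0.684, -0.683, -0.182, 0.18]
force: [-0.6, -0.3, -0.4]
width: 85.1
```

Run:
```python
from h import *
st((433.8,-1.2,83),0.52)
```

```text
t 25.6 pos [434.7  -1.1  89.6] F [-0.6 -0.3 -0.4] w 85.1 q [-0.17  0.53  0.16  2.21 -0.21  0.41  0.67]
jaw yaw 29.7 approach [ 0.003  0.001 -1.   ]
delta xyz [-0.9 -0.1 -6.6]
rotvec [-0.001  0.003  0.002]
```

Request:
carry_out(
  increments=[
    {"xyz":[-1,0,-4],"turn":[0,0,0],"fingers":0.2},
    {"xyz":[0,0,-2],"turn":[0,0,0],"fingers":0.4},
    {"xyz":[0,0,0],"turn":[0,0,0],"fingers":0.6},
    {"xyz":[0,0,0],"turn":[0,0,0],"fingers":0.7},
    {"xyz":[0,0,0],"turn":[0,0,0],"fingers":1},
    {"xyz":[0,0,0],"turn":[0,0,0],"fingers":1},
    {"xyz":[0,0,0],"turn":[0,0,0],"fingers":1},
    {"xyz":[0,0,0],"turn":[0,0,0],"fingers":1},
    {"xyz":[0,0,0],"turn":[0,0,0],"fingers":1},
    {"xyz":[0,0,0],"turn":[0,0,0],"fingers":1},
  ],
)

```text
time: 26.65
ee_pos: [433.8, -1.3, 84.3]
tcp_rot: [0.684, -0.684, -0.183, 0.179]
force: [-0.3, -1.1, -0.3]
width: 21.2
```

Run:
```python
from h import *
st((540,57,150),0.03)
```

```text
t 26.6 pos [433.8  -1.3  84.3] F [-0.3 -1.1 -0.3] w 21.2 q [-0.17  0.54  0.15  2.22 -0.21  0.39  0.68]
jaw yaw 29.7 approach [ 0.004  0.001 -1.   ]
delta xyz [106.2  58.3  65.7]
rotvec [-0.     0.005 -0.488]
```

Request:
carry_out(
  increments=[
    {"xyz":[0,0,6],"turn":[0,0,0],"fingers":1},
    {"xyz":[0,0,12],"turn":[0,0,-0.03],"fingers":1},
    {"xyz":[0,0,14],"turn":[0,0,-0.05],"fingers":1},
    {"xyz":[4,3,14],"turn":[0,0,-0.06],"fingers":1},
    {"xyz":[10,6,10],"turn":[0,0,-0.07],"fingers":1},
    {"xyz":[15,9,4],"turn":[0,0,-0.07],"fingers":1},
    {"xyz":[18,10,0],"turn":[0,0,-0.07],"fingers":1},
    {"xyz":[18,10,0],"turn":[0,0,-0.07],"fingers":1},
    {"xyz":[15,9,0],"turn":[0,0,-0.05],"fingers":1},
    {"xyz":[6,4,0],"turn":[0,0,-0.01],"fingers":1},
  ],
)

```text
time: 27.65
ee_pos: [517.9, 52.5, 147.9]
tcp_rot: [0.709, -0.706, -0.006, 0.007]
force: [0.3, 0.7, -4.5]
width: 21.2
```

Run:
```python
from h import *
st((560,57.3,150),0.03)
```

```text
t 27.6 pos [517.9  52.5 147.9] F [ 0.3  0.7 -4.5] w 21.2 q [-0.4   0.54  0.37  1.94 -0.3   0.71  0.17]
jaw yaw 1.0 approach [-0.001  0.004 -1.   ]
delta xyz [42.1  4.8  2.1]
rotvec [-0.004 -0.001  0.013]
```

Request:
carry_out(
  increments=[
    {"xyz":[7,1,0.5],"turn":[-0.004,0,0.01],"fingers":1},
    {"xyz":[8,1,0.5],"turn":[0,0,0],"fingers":1},
    {"xyz":[8,1,0.5],"turn":[0,0,0],"fingers":1},
    {"xyz":[7,1,0.5],"turn":[0,0,0],"fingers":1},
    {"xyz":[3,0,0],"turn":[0,0,0],"fingers":1},
    {"xyz":[0,0,0],"turn":[0,0,0],"fingers":1},
    {"xyz":[0,0,0],"turn":[0,0,0],"fingers":1},
    {"xyz":[0,0,0],"turn":[0,0,0],"fingers":1},
    {"xyz":[0,0,0],"turn":[0,0,0],"fingers":1},
    {"xyz":[0,0,0],"turn":[0,0,0],"fingers":1},
  ],
)

```text
time: 28.65
ee_pos: [549.9, 54.9, 149.5]
tcp_rot: [-0.707, 0.707, 0.008, -0.013]
force: [-0.4, 0.5, -4.2]
width: 21.7
```

Request:
carry_out(
  increments=[
    {"xyz":[5,1,0],"turn":[0,0,0],"fingers":1},
    {"xyz":[9,1,0],"turn":[0,0,0],"fingers":1},
    {"xyz":[9,0,0],"turn":[0,0,0],"fingers":1},
    {"xyz":[9,0,0],"turn":[0,0,0],"fingers":1},
    {"xyz":[9,0,0],"turn":[0,0,0],"fingers":1},
    {"xyz":[9,0,0],"turn":[0,0,0],"fingers":1},
    {"xyz":[8,0,0],"turn":[0,0,0],"fingers":1},
    {"xyz":[5,0,0],"turn":[0,0,0],"fingers":1},
    {"xyz":[1,0,0],"turn":[0,0,0],"fingers":1},
    {"xyz":[0,0,0],"turn":[0,0,0],"fingers":1},
  ],
)

```text
time: 29.65
ee_pos: [620.6, 57.1, 148.8]
tcp_rot: [-0.707, 0.707, 0.008, -0.013]
force: [-0.2, -1.8, -4.6]
width: 21.1
```

Run:
```python
from h import *
s=st((620,57.3,122),0.03)
```

```text
t 29.6 pos [620.6  57.1 148.8] F [-0.2 -1.8 -4.6] w 21.1 q [-0.36  0.68  0.37  1.65 -0.3   0.87  0.16]
jaw yaw 1.7 approach [-0.006 -0.001 -1.   ]
delta xyz [ -0.6   0.2 -26.8]
rotvec [ 0.001 -0.006  0.   ]
```

Request:
carry_out(
  increments=[
    {"xyz":[0,0,-4],"turn":[0,-0.005,0],"fingers":1},
    {"xyz":[0,0,-6],"turn":[0,0,0],"fingers":1},
    {"xyz":[0,0,-6],"turn":[0,0,0],"fingers":1},
    {"xyz":[0,0,-5],"turn":[0,0,0],"fingers":1},
    {"xyz":[0,0,-4],"turn":[0,0,0],"fingers":1},
    {"xyz":[0,0,-2],"turn":[0,0,0],"fingers":1},
    {"xyz":[0,0,-1],"turn":[0,0,0],"fingers":1},
    {"xyz":[0,0,-1],"turn":[0,0,0],"fingers":1},
    {"xyz":[0,0,0],"turn":[0,0,0],"fingers":1},
    {"xyz":[0,0,0],"turn":[0,0,0],"fingers":1},
  ],
)

```text
time: 30.65
ee_pos: [619.1, 57.3, 121.1]
tcp_rot: [0.707, -0.707, -0.01, 0.011]
force: [-0.8, -1.4, -2.2]
width: 21.2
```

Request:
carry_out(
  increments=[
    {"xyz":[0,0,-0.5],"turn":[0,0,0],"fingers":0.7},
    {"xyz":[0,0,0],"turn":[0,0,0],"fingers":0.5},
    {"xyz":[0,0,0],"turn":[0,0,0],"fingers":0.3},
    {"xyz":[0,0,0],"turn":[0,0,0],"fingers":0},
    {"xyz":[0,0,0],"turn":[0,0,0],"fingers":0},
    {"xyz":[0,0,0],"turn":[0,0,0],"fingers":0},
    {"xyz":[0,0,10],"turn":[0,0,0],"fingers":0},
    {"xyz":[0,0,20],"turn":[0,0,0],"fingers":0},
    {"xyz":[0,0,25],"turn":[0,0,0],"fingers":0},
    {"xyz":[0,0,15],"turn":[0,0,0],"fingers":0},
  ],
)

```text
time: 31.65
ee_pos: [619.6, 56.9, 193.0]
tcp_rot: [-0.707, 0.707, 0.01, -0.011]
force: [0.4, 0.5, -0.3]
width: 84.8
```

Run:
```python
from m import *
st((438.2,-146.4,75),0.245)
for n in('top','scene'):
    shot(n,'7')
    for k,xy in dict(p5=(614,257),h4=(617,157),p3=(619,57),h2=(623,-43)).items():
        try: t=topface(n,'7',xy,(165,200),r=25,band=8); print(k,n,t[0].round(1),t[1],t[3].round(1))
        except Exception as e: print(k,n,'none')
st((438.2,-146.4,75),0.245)
```

```text
t 31.6 pos [619.6  56.9 193. ] F [ 0.4  0.5 -0.3] w 84.8 q [-0.37  0.63  0.39  1.62 -0.28  0.96  0.14]
jaw yaw 1.7 approach [-0.001 -0.    -1.   ]
delta xyz [-181.4 -203.3 -118. ]
rotvec [ 0.    -0.001  0.216]
p5 top [612.1 255.9 188.3] 78 188.3
h4 top none
p3 top [623.8  51.4 188.4] 2 188.4
h2 top [622.1 -43.2 189. ] 66 189.3
p5 scene [614.5 255.7 188. ] 58 188.4
h4 scene [618.1 156.7 187.8] 65 187.4
p3 scene [620.2  57.9 187.6] 65 187.5
h2 scene [624.7 -42.4 188.1] 68 188.0
t 31.8 pos [620.7  57.  193.6] F [-0.2  0.4  0.1] w 85.7 q [-0.37  0.63  0.39  1.61 -0.28  0.96  0.14]
jaw yaw 1.7 approach [ 0.002  0.    -1.   ]
delta xyz [-182.5 -203.4 -118.6]
rotvec [-0.001  0.002  0.215]
```

Request:
carry_out(
  increments=[
    {"xyz":[-10,-10,3],"turn":[0,0,0.02],"fingers":0},
    {"xyz":[-18,-20,2],"turn":[0,0,0.03],"fingers":0},
    {"xyz":[-22,-25,0],"turn":[0,0,0.03],"fingers":0},
    {"xyz":[-22,-25,0],"turn":[0,0,0.03],"fingers":0},
    {"xyz":[-22,-25,0],"turn":[0,0,0.03],"fingers":0},
    {"xyz":[-22,-25,-4],"turn":[0,0,0.03],"fingers":0},
    {"xyz":[-22,-25,-10],"turn":[0,0,0.03],"fingers":0},
    {"xyz":[-20,-20,-12],"turn":[0,0,0.02],"fingers":0},
    {"xyz":[-10,-12,-12],"turn":[0,0,0],"fingers":0},
    {"xyz":[-3,-3,-5],"turn":[0,0,0],"fingers":0},
  ],
)

```text
time: 32.75
ee_pos: [440.0, -135.8, 151.2]
tcp_rot: [0.702, -0.7, -0.093, 0.093]
force: [-0.6, 0.1, -0.1]
width: 85.5
```

Run:
```python
from h import *
st((438.2,-146.4,75),0.245)
```

```text
t 32.8 pos [ 440.  -135.8  151.2] F [-0.6  0.1 -0.1] w 85.5 q [ 0.02  0.46  0.31  2.09 -0.23  0.63  0.75]
jaw yaw 15.1 approach [-0.001  0.002 -1.   ]
delta xyz [ -1.8 -10.6 -76.2]
rotvec [-0.002 -0.001 -0.019]
```

Request:
carry_out(
  increments=[
    {"xyz":[-1,-5,0],"turn":[0,0,-0.01],"fingers":0},
    {"xyz":[0,-4,0],"turn":[0,0,-0.01],"fingers":0},
    {"xyz":[0,-1,-6],"turn":[0,0,0],"fingers":0},
    {"xyz":[0,0,-14],"turn":[0,0,0],"fingers":0},
    {"xyz":[0,0,-15],"turn":[0,0,0],"fingers":0},
    {"xyz":[0,0,-14],"turn":[0,0,0],"fingers":0},
    {"xyz":[0,0,-10],"turn":[0,0,0],"fingers":0},
    {"xyz":[0,0,-3],"turn":[0,0,0],"fingers":0},
    {"xyz":[0,0,0],"turn":[0,0,0],"fingers":0},
    {"xyz":[0,0,0],"turn":[0,0,0],"fingers":0},
  ],
)

```text
time: 33.75
ee_pos: [446.3, -142.7, 86.8]
tcp_rot: [0.702, -0.701, -0.09, 0.086]
force: [-0.0, -0.3, 0.6]
width: 85.2
```

Run:
```python
from h import *
st((438.2,-146.4,75),0.245)
```

```text
t 33.8 pos [ 446.3 -142.7   86.8] F [-0.  -0.3  0.6] w 85.2 q [ 0.09  0.58  0.24  2.13 -0.3   0.46  0.81]
jaw yaw 14.3 approach [ 0.006  0.002 -1.   ]
delta xyz [ -8.1  -3.7 -11.8]
rotvec [-0.002  0.006 -0.005]
```

Request:
carry_out(
  increments=[
    {"xyz":[-4,-2,-2],"turn":[0,0.005,0],"fingers":0},
    {"xyz":[-3,-2,-5],"turn":[0,0,0],"fingers":0},
    {"xyz":[0,0,-3],"turn":[0,0,0],"fingers":0.2},
    {"xyz":[0,0,0],"turn":[0,0,0],"fingers":0.4},
    {"xyz":[0,0,0],"turn":[0,0,0],"fingers":0.6},
    {"xyz":[0,0,0],"turn":[0,0,0],"fingers":0.7},
    {"xyz":[0,0,0],"turn":[0,0,0],"fingers":1},
    {"xyz":[0,0,0],"turn":[0,0,0],"fingers":1},
    {"xyz":[0,0,0],"turn":[0,0,0],"fingers":1},
    {"xyz":[0,0,0],"turn":[0,0,0],"fingers":1},
  ],
)

```text
time: 34.75
ee_pos: [439.1, -147.6, 77.3]
tcp_rot: [0.702, -0.701, -0.089, 0.087]
force: [-0.1, 0.7, -0.8]
width: 21.2
```

Run:
```python
from h import *
st((540,-143,141),0.03)
```

```text
t 34.8 pos [ 439.1 -147.6   77.3] F [-0.1  0.7 -0.8] w 21.2 q [ 0.11  0.59  0.23  2.15 -0.31  0.43  0.83]
jaw yaw 14.3 approach [ 0.003  0.001 -1.   ]
delta xyz [100.9   4.6  63.7]
rotvec [-0.001  0.003 -0.22 ]
```

Request:
carry_out(
  increments=[
    {"xyz":[0,0,6],"turn":[0,0,0],"fingers":1},
    {"xyz":[0,0,12],"turn":[0,0,-0.03],"fingers":1},
    {"xyz":[0,0,15],"turn":[0,0,-0.04],"fingers":1},
    {"xyz":[4,0,15],"turn":[0,0,-0.04],"fingers":1},
    {"xyz":[12,1,12],"turn":[0,0,-0.04],"fingers":1},
    {"xyz":[18,1,5],"turn":[0,0,-0.04],"fingers":1},
    {"xyz":[20,1,2],"turn":[0,0,-0.03],"fingers":1},
    {"xyz":[20,1,0],"turn":[0,0,0],"fingers":1},
    {"xyz":[20,0,0],"turn":[0,0,0],"fingers":1},
    {"xyz":[10,0,0],"turn":[0,0,0],"fingers":1},
  ],
)

```text
time: 35.75
ee_pos: [541.4, -140.1, 147.8]
tcp_rot: [0.709, -0.705, -0.006, 0.009]
force: [-0.7, -0.1, -4.3]
width: 20.9
```

Run:
```python
from h import *
st((560,-143.5,150),0.03)
```

```text
t 35.8 pos [ 541.4 -140.1  147.8] F [-0.7 -0.1 -4.3] w 20.9 q [-0.04  0.6   0.38  1.83 -0.31  0.78  0.53]
jaw yaw 1.2 approach [-0.004  0.007 -1.   ]
delta xyz [18.6 -3.4  2.2]
rotvec [-0.007 -0.004  0.01 ]
```

Request:
carry_out(
  increments=[
    {"xyz":[4,-1,1],"turn":[-0.007,-0.004,0.01],"fingers":1},
    {"xyz":[4,-1,1],"turn":[0,0,0],"fingers":1},
    {"xyz":[3,-1,0],"turn":[0,0,0],"fingers":1},
    {"xyz":[0,0,0],"turn":[0,0,0],"fingers":1},
    {"xyz":[0,0,0],"turn":[0,0,0],"fingers":1},
    {"xyz":[0,0,0],"turn":[0,0,0],"fingers":1},
    {"xyz":[0,0,0],"turn":[0,0,0],"fingers":1},
    {"xyz":[0,0,0],"turn":[0,0,0],"fingers":1},
    {"xyz":[0,0,0],"turn":[0,0,0],"fingers":1},
    {"xyz":[0,0,0],"turn":[0,0,0],"fingers":1},
  ],
)

```text
time: 36.75
ee_pos: [548.9, -143.3, 149.3]
tcp_rot: [0.707, -0.707, -0.009, 0.012]
force: [0.3, -0.3, -4.2]
width: 21.2
```

Request:
carry_out(
  increments=[
    {"xyz":[5,0,0],"turn":[0,0,0],"fingers":1},
    {"xyz":[9,0,0],"turn":[0,0,0],"fingers":1},
    {"xyz":[10,0,0],"turn":[0,0,0],"fingers":1},
    {"xyz":[10,0,0],"turn":[0,0,0],"fingers":1},
    {"xyz":[10,0,0],"turn":[0,0,0],"fingers":1},
    {"xyz":[10,0,0],"turn":[0,0,0],"fingers":1},
    {"xyz":[9,0,0],"turn":[0,0,0],"fingers":1},
    {"xyz":[6,0,0],"turn":[0,0,0],"fingers":1},
    {"xyz":[1,0,0],"turn":[0,0,0],"fingers":1},
    {"xyz":[0,0,0],"turn":[0,0,0],"fingers":1},
  ],
)

```text
time: 37.75
ee_pos: [627.5, -142.4, 148.3]
tcp_rot: [0.707, -0.707, -0.01, 0.013]
force: [0.2, -0.8, -3.6]
width: 21.3
```

Run:
```python
from h import *
s=st((627,-143.7,122),0.03)
```

```text
t 37.8 pos [ 627.5 -142.4  148.3] F [ 0.2 -0.8 -3.6] w 21.3 q [-0.04  0.71  0.38  1.59 -0.31  0.91  0.48]
jaw yaw 1.8 approach [-0.004  0.    -1.   ]
delta xyz [ -0.5  -1.3 -26.3]
rotvec [-0.    -0.004 -0.002]
```

Request:
carry_out(
  increments=[
    {"xyz":[0,-0.7,-4],"turn":[0,-0.004,0],"fingers":1},
    {"xyz":[0,-0.5,-6],"turn":[0,0,0],"fingers":1},
    {"xyz":[0,0,-6],"turn":[0,0,0],"fingers":1},
    {"xyz":[0,0,-5],"turn":[0,0,0],"fingers":1},
    {"xyz":[0,0,-3],"turn":[0,0,0],"fingers":1},
    {"xyz":[0,0,-1],"turn":[0,0,0],"fingers":1},
    {"xyz":[0,0,-1],"turn":[0,0,0],"fingers":1},
    {"xyz":[0,0,0],"turn":[0,0,0],"fingers":1},
    {"xyz":[0,0,0],"turn":[0,0,0],"fingers":1},
    {"xyz":[0,0,0],"turn":[0,0,0],"fingers":1},
  ],
)

```text
time: 38.75
ee_pos: [626.0, -144.1, 122.2]
tcp_rot: [0.707, -0.707, -0.011, 0.011]
force: [-0.7, -0.4, -2.6]
width: 21.3
```

Request:
carry_out(
  increments=[
    {"xyz":[0,0,-0.5],"turn":[0,0,0],"fingers":0.7},
    {"xyz":[0,0,0],"turn":[0,0,0],"fingers":0.5},
    {"xyz":[0,0,0],"turn":[0,0,0],"fingers":0.3},
    {"xyz":[0,0,0],"turn":[0,0,0],"fingers":0},
    {"xyz":[0,0,0],"turn":[0,0,0],"fingers":0},
    {"xyz":[0,0,0],"turn":[0,0,0],"fingers":0},
    {"xyz":[0,0,10],"turn":[0,0,0],"fingers":0},
    {"xyz":[0,0,20],"turn":[0,0,0],"fingers":0},
    {"xyz":[0,0,25],"turn":[0,0,0],"fingers":0},
    {"xyz":[0,0,15],"turn":[0,0,0],"fingers":0},
  ],
)

```text
time: 39.75
ee_pos: [626.2, -144.4, 194.8]
tcp_rot: [0.707, -0.707, -0.01, 0.011]
force: [0.3, 0.1, 1.7]
width: 85.3
```

Run:
```python
from m import *
st((421.8,-283.3,80),0.395)
shot('scene','8')
for k,xy in dict(h2=(623,-43),p1=(627,-143)).items():
    t=topface('scene','8',xy,(165,200),r=25,band=8); print(k,t[0].round(1),t[1],t[3].round(1))
t=topface('scene','8',(422,-283),(120,165),r=30); print('D',t[0].round(1))
st((421.8,-283.3,80),0.395)
```

```text
t 39.8 pos [ 626.2 -144.4  194.8] F [0.3 0.1 1.7] w 85.3 q [-0.05  0.66  0.4   1.55 -0.29  0.99  0.47]
jaw yaw 1.7 approach [-0.001  0.    -1.   ]
delta xyz [-204.4 -138.9 -114.8]
rotvec [-0.    -0.001  0.365]
h2 [624.1 -42.6 187.6] 67 187.9
p1 [ 627.  -146.   187.9] 44 188.1
D [ 422.9 -283.   148.3]
t 39.8 pos [ 627.5 -144.9  197. ] F [0.9 0.2 2. ] w 85.1 q [-0.05  0.65  0.41  1.55 -0.29  0.99  0.47]
jaw yaw 1.7 approach [ 0.003 -0.    -1.   ]
delta xyz [-205.7 -138.4 -117. ]
rotvec [-0.     0.003  0.365]
```

Request:
carry_out(
  increments=[
    {"xyz":[-12,-8,3],"turn":[0,0,0.03],"fingers":0},
    {"xyz":[-22,-15,2],"turn":[0,0,0.05],"fingers":0},
    {"xyz":[-25,-17,0],"turn":[0,0,0.05],"fingers":0},
    {"xyz":[-25,-17,0],"turn":[0,0,0.05],"fingers":0},
    {"xyz":[-25,-17,0],"turn":[0,0,0.05],"fingers":0},
    {"xyz":[-25,-17,-4],"turn":[0,0,0.05],"fingers":0},
    {"xyz":[-25,-17,-10],"turn":[0,0,0.04],"fingers":0},
    {"xyz":[-22,-14,-12],"turn":[0,0,0.03],"fingers":0},
    {"xyz":[-12,-8,-12],"turn":[0,0,0.01],"fingers":0},
    {"xyz":[-3,-3,-5],"turn":[0,0,0],"fingers":0},
  ],
)

```text
time: 40.8
ee_pos: [426.5, -281.0, 162.4]
tcp_rot: [-0.691, 0.693, 0.148, -0.139]
force: [0.2, -0.6, 0.3]
width: 85.4
```

Run:
```python
from h import *
st((421.8,-283.3,80),0.395)
```

```text
t 40.8 pos [ 426.5 -281.   162.4] F [ 0.2 -0.6  0.3] w 85.4 q [ 0.33  0.49  0.29  1.96 -0.22  0.7   1.16]
jaw yaw 23.4 approach [ 0.013 -0.    -1.   ]
delta xyz [ -4.7  -2.3 -82.4]
rotvec [ 0.     0.013 -0.014]
```

Request:
carry_out(
  increments=[
    {"xyz":[-2,-1,0],"turn":[0,0.01,-0.01],"fingers":0},
    {"xyz":[-2,-1,0],"turn":[0,0,0],"fingers":0},
    {"xyz":[0,0,-8],"turn":[0,0,0],"fingers":0},
    {"xyz":[0,0,-14],"turn":[0,0,0],"fingers":0},
    {"xyz":[0,0,-15],"turn":[0,0,0],"fingers":0},
    {"xyz":[0,0,-15],"turn":[0,0,0],"fingers":0},
    {"xyz":[0,0,-12],"turn":[0,0,0],"fingers":0},
    {"xyz":[0,0,-6],"turn":[0,0,0],"fingers":0},
    {"xyz":[0,0,0],"turn":[0,0,0],"fingers":0},
    {"xyz":[0,0,0],"turn":[0,0,0],"fingers":0},
  ],
)

```text
time: 41.8
ee_pos: [431.4, -279.3, 89.9]
tcp_rot: [-0.691, 0.694, 0.147, -0.14]
force: [0.2, -0.6, 0.5]
width: 84.8
```

Run:
```python
from h import *
st((421.8,-283.3,80),0.395)
```

```text
t 41.8 pos [ 431.4 -279.3   89.9] F [ 0.2 -0.6  0.5] w 84.8 q [ 0.37  0.61  0.23  2.01 -0.27  0.54  1.2 ]
jaw yaw 23.4 approach [ 0.01  -0.002 -1.   ]
delta xyz [-9.6 -4.  -9.9]
rotvec [ 0.002  0.01  -0.013]
```

Request:
carry_out(
  increments=[
    {"xyz":[-4,-2,0],"turn":[0,0.005,-0.01],"fingers":0},
    {"xyz":[-4,-2,-4],"turn":[0,0.003,0],"fingers":0},
    {"xyz":[0,0,-4],"turn":[0,0,0],"fingers":0.2},
    {"xyz":[0,0,0],"turn":[0,0,0],"fingers":0.4},
    {"xyz":[0,0,0],"turn":[0,0,0],"fingers":0.6},
    {"xyz":[0,0,0],"turn":[0,0,0],"fingers":0.7},
    {"xyz":[0,0,0],"turn":[0,0,0],"fingers":1},
    {"xyz":[0,0,0],"turn":[0,0,0],"fingers":1},
    {"xyz":[0,0,0],"turn":[0,0,0],"fingers":1},
    {"xyz":[0,0,0],"turn":[0,0,0],"fingers":1},
  ],
)

```text
time: 42.8
ee_pos: [423.2, -284.8, 82.9]
tcp_rot: [-0.692, 0.695, 0.14, -0.138]
force: [0.2, 0.2, -0.6]
width: 21.5
```

Run:
```python
from h import *
st((540,-243,150),0.03)
```

```text
t 42.8 pos [ 423.2 -284.8   82.9] F [ 0.2  0.2 -0.6] w 21.5 q [ 0.38  0.62  0.23  2.02 -0.27  0.52  1.2 ]
jaw yaw 22.7 approach [ 0.003 -0.004 -1.   ]
delta xyz [116.8  41.8  67.1]
rotvec [ 0.005  0.003 -0.367]
```

Request:
carry_out(
  increments=[
    {"xyz":[0,0,6],"turn":[0,0,0],"fingers":1},
    {"xyz":[0,0,12],"turn":[0,0,-0.03],"fingers":1},
    {"xyz":[0,0,15],"turn":[0,0,-0.05],"fingers":1},
    {"xyz":[4,2,15],"turn":[0,0,-0.05],"fingers":1},
    {"xyz":[12,5,10],"turn":[0,0,-0.05],"fingers":1},
    {"xyz":[18,7,4],"turn":[0,0,-0.05],"fingers":1},
    {"xyz":[20,8,2],"turn":[0,0,-0.05],"fingers":1},
    {"xyz":[20,8,0],"turn":[0,0,-0.05],"fingers":1},
    {"xyz":[20,5,0],"turn":[0,0,-0.02],"fingers":1},
    {"xyz":[12,1,0],"turn":[0,0,0],"fingers":1},
  ],
)

```text
time: 43.8
ee_pos: [526.2, -241.4, 147.5]
tcp_rot: [0.71, -0.704, -0.008, 0.014]
force: [0.4, 0.8, -5.9]
width: 21.0
```

Run:
```python
from h import *
st((555,-244,150),0.03)
```

```text
t 43.8 pos [ 526.2 -241.4  147.5] F [ 0.4  0.8 -5.9] w 21.0 q [ 0.13  0.63  0.41  1.78 -0.33  0.81  0.73]
jaw yaw 1.8 approach [-0.007  0.008 -1.   ]
delta xyz [28.8 -2.6  2.5]
rotvec [-0.008 -0.007 -0.001]
```

Request:
carry_out(
  increments=[
    {"xyz":[6,-1,1],"turn":[-0.008,-0.006,0],"fingers":1},
    {"xyz":[7,-1,1],"turn":[0,0,0],"fingers":1},
    {"xyz":[7,0,0],"turn":[0,0,0],"fingers":1},
    {"xyz":[4,0,0],"turn":[0,0,0],"fingers":1},
    {"xyz":[0,0,0],"turn":[0,0,0],"fingers":1},
    {"xyz":[0,0,0],"turn":[0,0,0],"fingers":1},
    {"xyz":[0,0,0],"turn":[0,0,0],"fingers":1},
    {"xyz":[0,0,0],"turn":[0,0,0],"fingers":1},
    {"xyz":[0,0,0],"turn":[0,0,0],"fingers":1},
    {"xyz":[0,0,0],"turn":[0,0,0],"fingers":1},
  ],
)

```text
time: 44.8
ee_pos: [547.9, -244.8, 148.6]
tcp_rot: [0.707, -0.707, -0.008, 0.013]
force: [-0.2, 0.6, -4.6]
width: 21.1
```

Request:
carry_out(
  increments=[
    {"xyz":[5,0.5,0.5],"turn":[0,0,0],"fingers":1},
    {"xyz":[9,0,0.5],"turn":[0,0,0],"fingers":1},
    {"xyz":[10,0,0],"turn":[0,0,0],"fingers":1},
    {"xyz":[11,0,0],"turn":[0,0,0],"fingers":1},
    {"xyz":[11,0,0],"turn":[0,0,0],"fingers":1},
    {"xyz":[11,0,0],"turn":[0,0,0],"fingers":1},
    {"xyz":[9,0,0],"turn":[0,0,0],"fingers":1},
    {"xyz":[6,0,0],"turn":[0,0,0],"fingers":1},
    {"xyz":[2,0,0],"turn":[0,0,0],"fingers":1},
    {"xyz":[0,0,0],"turn":[0,0,0],"fingers":1},
  ],
)

```text
time: 45.8
ee_pos: [631.1, -242.5, 148.8]
tcp_rot: [0.707, -0.707, -0.01, 0.013]
force: [0.0, -0.6, -6.1]
width: 21.8
```

Run:
```python
from h import *
s=st((630,-244,123),0.03)
```

```text
t 45.8 pos [ 631.1 -242.5  148.8] F [ 0.  -0.6 -6.1] w 21.8 q [ 0.1   0.76  0.41  1.49 -0.34  0.97  0.64]
jaw yaw 1.9 approach [-0.004  0.    -1.   ]
delta xyz [ -1.1  -1.5 -25.8]
rotvec [-0.    -0.004 -0.003]
```

Request:
carry_out(
  increments=[
    {"xyz":[-0.5,-0.7,-4],"turn":[0,-0.004,0],"fingers":1},
    {"xyz":[0,-0.5,-6],"turn":[0,0,0],"fingers":1},
    {"xyz":[0,0,-6],"turn":[0,0,0],"fingers":1},
    {"xyz":[0,0,-5],"turn":[0,0,0],"fingers":1},
    {"xyz":[0,0,-3],"turn":[0,0,0],"fingers":1},
    {"xyz":[0,0,-1],"turn":[0,0,0],"fingers":1},
    {"xyz":[0,0,-1],"turn":[0,0,0],"fingers":1},
    {"xyz":[0,0,0],"turn":[0,0,0],"fingers":1},
    {"xyz":[0,0,0],"turn":[0,0,0],"fingers":1},
    {"xyz":[0,0,0],"turn":[0,0,0],"fingers":1},
  ],
)

```text
time: 46.8
ee_pos: [628.6, -244.4, 122.6]
tcp_rot: [0.707, -0.707, -0.011, 0.011]
force: [-0.6, 0.4, -1.5]
width: 21.3
```

Resting (bar at about 134.7). Release, rise and check everything.

Request:
carry_out(
  increments=[
    {"xyz":[0,0,-0.5],"turn":[0,0,0],"fingers":0.7},
    {"xyz":[0,0,0],"turn":[0,0,0],"fingers":0.5},
    {"xyz":[0,0,0],"turn":[0,0,0],"fingers":0.3},
    {"xyz":[0,0,0],"turn":[0,0,0],"fingers":0},
    {"xyz":[0,0,0],"turn":[0,0,0],"fingers":0},
    {"xyz":[0,0,0],"turn":[0,0,0],"fingers":0},
    {"xyz":[0,0,10],"turn":[0,0,0],"fingers":0},
    {"xyz":[0,0,20],"turn":[0,0,0],"fingers":0},
    {"xyz":[0,0,30],"turn":[0,0,0],"fingers":0},
    {"xyz":[0,0,30],"turn":[0,0,0],"fingers":0},
  ],
)

```text
time: 47.8
ee_pos: [628.2, -244.5, 213.5]
tcp_rot: [0.707, -0.707, -0.01, 0.012]
force: [0.6, -0.2, 0.1]
width: 85.4
```

Request:
carry_out(
  increments=[
    {"xyz":[-8,10,15],"turn":[0,0,0.05],"fingers":0},
    {"xyz":[-10,20,15],"turn":[0,0,0.08],"fingers":0},
    {"xyz":[-10,25,10],"turn":[0,0,0.1],"fingers":0},
    {"xyz":[-5,30,5],"turn":[0,0,0.12],"fingers":0},
    {"xyz":[0,32,0],"turn":[0,0,0.13],"fingers":0},
    {"xyz":[3,34,0],"turn":[0,0,0.13],"fingers":0},
    {"xyz":[10,34,0],"turn":[0,0,0.13],"fingers":0},
    {"xyz":[10,34,0],"turn":[0,0,0.13],"fingers":0},
    {"xyz":[10,20,0],"turn":[0,0,0.13],"fingers":0},
    {"xyz":[5,8,0],"turn":[0,0,0.1],"fingers":0},
  ],
)

```text
time: 48.8
ee_pos: [634.3, 5.1, 277.1]
tcp_rot: [-0.587, 0.593, 0.397, -0.382]
force: [0.3, -0.4, -0.6]
width: 85.4
```

Run:
```python
from m import *
st((707.4,83.7,240),np.radians(91.8))
for n in('scene','top'):
    im,d=shot(n,'9')
    for k,xy in dict(p5=(614,257),h4=(617,157),p3=(619,57),h2=(623,-43),p1=(627,-145),p0=(630,-243)).items():
        try: t=topface(n,'9',xy,(165,200),r=25,band=8); print(k,n,t[0].round(1),t[1],t[3].round(1))
        except Exception: print(k,n,'none')
    t=topface(n,'9',(707,83),(200,245),r=30); print('tab',n,t[0].round(1))
im,d=load('scene','9'); cv2.imwrite('pics/c9.png',cv2.resize(im[180:380,230:480,::-1],None,fx=3,fy=3,interpolation=cv2.INTER_CUBIC))
st((707.4,83.7,240),np.radians(91.8))
```

```text
t 48.8 pos [634.3   5.1 277.1] F [ 0.3 -0.4 -0.6] w 85.4 q [-0.14  0.53  0.15  1.49 -0.09  1.11  1.19]
jaw yaw 66.9 approach [ 0.022  0.005 -1.   ]
delta xyz [ 73.1  78.6 -37.1]
rotvec [-0.01   0.02   0.435]
p5 scene [614.2 256.1 187.5] 60 187.4
h4 scene [617.8 156.9 187.8] 63 187.6
p3 scene [620.3  58.6 187.4] 64 187.7
h2 scene [624.6 -42.4 187.6] 70 188.0
p1 scene [ 627.3 -142.2  188.1] 66 188.5
p0 scene [ 629.5 -242.1  187.5] 76 187.6
tab scene [707.9  83.5 237.6]
p5 top [612.4 255.8 188.4] 76 188.6
h4 top [615.9 155.8 187.8] 76 187.8
p3 top none
h2 top [622.4 -52.4 189.1] 8 189.0
p1 top [ 625.1 -142.7  188.3] 74 188.3
p0 top [ 627.5 -242.4  188. ] 77 188.1
tab top [711.6  88.6 237.7]
t 48.9 pos [634.3   4.2 276.9] F [ 0.6 -0.4 -0.3] w 85.6 q [-0.14  0.53  0.15  1.49 -0.09  1.11  1.19]
jaw yaw 66.6 approach [ 0.022  0.005 -1.   ]
delta xyz [ 73.1  79.5 -36.9]
rotvec [-0.01  0.02  0.44]
```

View pics/c9.png

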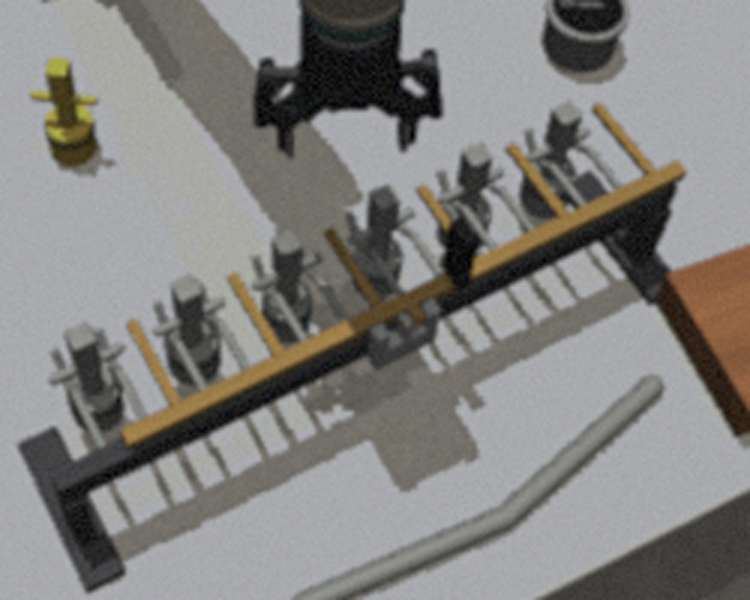

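All six spanners hang evenly, with necks from crop (85,350) to (565,130). The teeth stand midway between pairs and the tab is at (460,250), so now the keeper again.

Request:
carry_out(
  increments=[
    {"xyz":[10,10,0],"turn":[-0.003,0.005,0.06],"fingers":0},
    {"xyz":[15,16,0],"turn":[-0.003,0.005,0.08],"fingers":0},
    {"xyz":[15,16,-5],"turn":[-0.003,0.005,0.1],"fingers":0},
    {"xyz":[13,15,-8],"turn":[0,0.003,0.1],"fingers":0},
    {"xyz":[8,9,-8],"turn":[0,0,0.05],"fingers":0},
    {"xyz":[3,3,-5],"turn":[0,0,0.01],"fingers":0},
    {"xyz":[0,0,0],"turn":[0,0,0],"fingers":0},
    {"xyz":[0,0,0],"turn":[0,0,0],"fingers":0},
    {"xyz":[0,0,0],"turn":[0,0,0],"fingers":0},
    {"xyz":[0,0,0],"turn":[0,0,0],"fingers":0},
  ],
)

```text
time: 49.9
ee_pos: [697.8, 58.6, 255.3]
tcp_rot: [-0.504, 0.513, 0.49, -0.493]
force: [-0.1, 0.5, -0.5]
width: 85.3
```

Run:
```python
from h import *
st((707.7,83.7,168),np.radians(91.6))
```

```text
t 49.9 pos [697.8  58.6 255.3] F [-0.1  0.5 -0.5] w 85.3 q [-0.16  0.66  0.06  1.29 -0.02  1.18  1.43]
jaw yaw 88.0 approach [ 0.007 -0.013 -1.   ]
delta xyz [  9.9  25.1 -87.3]
rotvec [0.013 0.007 0.062]
```

Request:
carry_out(
  increments=[
    {"xyz":[4,9,0],"turn":[0.006,0.003,0.03],"fingers":0},
    {"xyz":[3,9,0],"turn":[0.006,0.003,0.02],"fingers":0},
    {"xyz":[2,5,0],"turn":[0,0,0.01],"fingers":0},
    {"xyz":[0,0,-6],"turn":[0,0,0],"fingers":0},
    {"xyz":[0,0,-6],"turn":[0,0,0],"fingers":0},
    {"xyz":[0,0,-3],"turn":[0,0,0],"fingers":0},
    {"xyz":[0,0,0],"turn":[0,0,0],"fingers":0},
    {"xyz":[0,0,0],"turn":[0,0,0],"fingers":0},
    {"xyz":[0,0,0],"turn":[0,0,0],"fingers":0},
    {"xyz":[0,0,0],"turn":[0,0,0],"fingers":0},
  ],
)

```text
time: 50.9
ee_pos: [707.2, 83.0, 239.4]
tcp_rot: [-0.492, 0.493, 0.508, -0.507]
force: [-0.0, -0.8, 0.1]
width: 85.7
```

Run:
```python
from h import *
st((707.7,83.7,168),np.radians(91.6))
```

```text
t 50.9 pos [707.2  83.  239.4] F [-0.  -0.8  0.1] w 85.7 q [-0.17  0.7   0.03  1.27 -0.02  1.18  1.46]
jaw yaw 91.7 approach [ 0.001  0.    -1.   ]
delta xyz [  0.5   0.7 -71.4]
rotvec [-0.     0.001 -0.002]
```

Request:
carry_out(
  increments=[
    {"xyz":[0.5,0.5,-8],"turn":[0,0,0],"fingers":0},
    {"xyz":[0,0,-10],"turn":[0,0,0],"fingers":0},
    {"xyz":[0,0,-12],"turn":[0,0,0],"fingers":0},
    {"xyz":[0,0,-12],"turn":[0,0,0],"fingers":0},
    {"xyz":[0,0,-12],"turn":[0,0,0],"fingers":0},
    {"xyz":[0,0,-7],"turn":[0,0,0],"fingers":0},
    {"xyz":[0,0,-3],"turn":[0,0,0],"fingers":0},
    {"xyz":[0,0,-1],"turn":[0,0,0],"fingers":0},
    {"xyz":[0,0,0],"turn":[0,0,0],"fingers":0},
    {"xyz":[0,0,0],"turn":[0,0,0],"fingers":0.3},
  ],
)

```text
time: 51.9
ee_pos: [706.9, 83.3, 167.4]
tcp_rot: [0.493, -0.492, -0.507, 0.508]
force: [0.0, 1.1, -0.4]
width: 73.6
```

Request:
carry_out(
  increments=[
    {"xyz":[0,0,0],"turn":[0,0,0],"fingers":0.5},
    {"xyz":[0,0,0],"turn":[0,0,0],"fingers":0.7},
    {"xyz":[0,0,0],"turn":[0,0,0],"fingers":0.9},
    {"xyz":[0,0,0],"turn":[0,0,0],"fingers":1},
    {"xyz":[0,0,0],"turn":[0,0,0],"fingers":1},
    {"xyz":[0,0,0],"turn":[0,0,0],"fingers":1},
    {"xyz":[0,0,0],"turn":[0,0,0],"fingers":1},
    {"xyz":[0,0,0],"turn":[0,0,0],"fingers":1},
    {"xyz":[0,0,0],"turn":[0,0,0],"fingers":1},
    {"xyz":[0,0,0],"turn":[0,0,0],"fingers":1},
  ],
)

```text
time: 52.9
ee_pos: [707.9, 83.4, 169.2]
tcp_rot: [-0.492, 0.493, 0.508, -0.507]
force: [0.8, -0.4, 0.1]
width: 13.5
```

Request:
carry_out(
  increments=[
    {"xyz":[0,0,4],"turn":[0,0,0],"fingers":1},
    {"xyz":[0,0,5],"turn":[0,0,0],"fingers":1},
    {"xyz":[0,0,5],"turn":[0,0,0],"fingers":1},
    {"xyz":[0,0,4],"turn":[0,0,0],"fingers":1},
    {"xyz":[0,0,2],"turn":[0,0,0],"fingers":1},
    {"xyz":[0,0,1],"turn":[0,0,0],"fingers":1},
    {"xyz":[0,0,0],"turn":[0,0,0],"fingers":1},
    {"xyz":[0,0,0],"turn":[0,0,0],"fingers":1},
    {"xyz":[0,0,0],"turn":[0,0,0],"fingers":1},
    {"xyz":[0,0,0],"turn":[0,0,0],"fingers":1},
  ],
)

```text
time: 53.9
ee_pos: [707.7, 83.4, 189.8]
tcp_rot: [-0.492, 0.492, 0.508, -0.507]
force: [0.9, 0.1, -2.8]
width: 13.3
```

Request:
carry_out(
  increments=[
    {"xyz":[0,-4,0],"turn":[0,0,0],"fingers":1},
    {"xyz":[0,-5,0],"turn":[0,0,0],"fingers":1},
    {"xyz":[0.3,-5,0],"turn":[0,0,0],"fingers":1},
    {"xyz":[0.3,-4,0],"turn":[0,0,0],"fingers":1},
    {"xyz":[0.2,-3,0],"turn":[0,0,0],"fingers":1},
    {"xyz":[0,-1,0],"turn":[0,0,0],"fingers":1},
    {"xyz":[0,0,0],"turn":[0,0,0],"fingers":1},
    {"xyz":[0,0,0],"turn":[0,0,0],"fingers":1},
    {"xyz":[0,0,0],"turn":[0,0,0],"fingers":1},
    {"xyz":[0,0,0],"turn":[0,0,0],"fingers":1},
  ],
)

```text
time: 54.9
ee_pos: [708.5, 60.2, 189.7]
tcp_rot: [-0.492, 0.492, 0.508, -0.507]
force: [1.3, 0.4, -3.8]
width: 13.2
```

Request:
carry_out(
  increments=[
    {"xyz":[0,-0.5,-4],"turn":[0,0,0],"fingers":1},
    {"xyz":[0,0,-5],"turn":[0,0,0],"fingers":1},
    {"xyz":[0,0,-5],"turn":[0,0,0],"fingers":1},
    {"xyz":[0,0,-3],"turn":[0,0,0],"fingers":1},
    {"xyz":[0,0,-2],"turn":[0,0,0],"fingers":1},
    {"xyz":[0,0,-1.5],"turn":[0,0,0],"fingers":1},
    {"xyz":[0,0,0],"turn":[0,0,0],"fingers":1},
    {"xyz":[0,0,0],"turn":[0,0,0],"fingers":1},
    {"xyz":[0,0,0],"turn":[0,0,0],"fingers":1},
    {"xyz":[0,0,0],"turn":[0,0,0],"fingers":1},
  ],
)

```text
time: 55.9
ee_pos: [708.7, 59.9, 169.3]
tcp_rot: [-0.492, 0.492, 0.508, -0.507]
force: [0.6, 1.6, -2.3]
width: 13.2
```

Request:
carry_out(
  increments=[
    {"xyz":[0,0,0],"turn":[0,0,0],"fingers":0.7},
    {"xyz":[0,0,0],"turn":[0,0,0],"fingers":0.4},
    {"xyz":[0,0,0],"turn":[0,0,0],"fingers":0},
    {"xyz":[0,0,0],"turn":[0,0,0],"fingers":0},
    {"xyz":[0,0,0],"turn":[0,0,0],"fingers":0},
    {"xyz":[0,0,0],"turn":[0,0,0],"fingers":0},
    {"xyz":[0,0,15],"turn":[0,0,0],"fingers":0},
    {"xyz":[0,0,25],"turn":[0,0,0],"fingers":0},
    {"xyz":[0,0,30],"turn":[0,0,0],"fingers":0},
    {"xyz":[0,0,30],"turn":[0,0,0],"fingers":0},
  ],
)

```text
time: 56.9
ee_pos: [705.6, 58.6, 271.4]
tcp_rot: [0.494, -0.491, -0.506, 0.509]
force: [0.4, -0.2, 0.0]
width: 85.6
```

Request:
carry_out(
  increments=[
    {"xyz":[0,0,10],"turn":[0,0,0],"fingers":0},
    {"xyz":[-25,0,5],"turn":[0,0,0],"fingers":0},
    {"xyz":[-30,0,0],"turn":[0,0,0],"fingers":0},
    {"xyz":[-30,0,0],"turn":[0,0,0],"fingers":0},
    {"xyz":[-30,0,0],"turn":[0,0,0],"fingers":0},
    {"xyz":[-30,0,0],"turn":[0,0,0],"fingers":0},
    {"xyz":[-20,0,0],"turn":[0,0,0],"fingers":0},
    {"xyz":[-5,0,0],"turn":[0,0,0],"fingers":0},
    {"xyz":[0,0,0],"turn":[0,0,0],"fingers":0},
    {"xyz":[0,0,0],"turn":[0,0,0],"fingers":0},
  ],
)

```text
time: 57.9
ee_pos: [532.7, 58.4, 294.0]
tcp_rot: [-0.491, 0.494, 0.509, -0.505]
force: [0.6, 0.1, -0.4]
width: 85.1
```

Run:
```python
from m import *
st()
for n in('scene','top'):
    im,d=shot(n,'10')
    for k,xy in dict(p5=(614,257),h4=(617,157),p3=(619,57),h2=(623,-43),p1=(627,-145),p0=(630,-243)).items():
        try: t=topface(n,'10',xy,(165,200),r=25,band=8); print(k,n,t[0].round(1),t[1])
        except Exception: print(k,n,'none')
    try: t=topface(n,'10',(708,60),(200,245),r=30); print('tab',n,t[0].round(1),t[1])
    except Exception: print('tab none')
im,d=load('scene','10'); cv2.imwrite('pics/c10.png',cv2.resize(im[180:380,230:480,::-1],None,fx=3,fy=3,interpolation=cv2.INTER_CUBIC))
```

```text
t 57.9 pos [532.7  58.4 294. ] F [ 0.6  0.1 -0.4] w 85.1 q [-0.18  0.36  0.03  1.72 -0.01  1.06  1.45]
jaw yaw 91.7 approach [ 0.007  0.001 -1.   ]
p5 scene [614.7 256.4 187.7] 59
h4 scene [618.  156.9 187.8] 63
p3 scene [620.6  57.7 188.2] 64
h2 scene [624.5 -42.8 188.7] 66
p1 scene [ 627.1 -142.1  187.6] 69
p0 scene [ 629.5 -242.3  188.1] 74
tab scene [709.   59.3 237.9] 56
p5 top [612.3 256.  188.7] 74
h4 top none
p3 top none
h2 top [622.7 -43.4 188.2] 64
p1 top [ 625.4 -142.7  188.4] 72
p0 top [ 627.3 -242.3  188.5] 77
tab none
```

View pics/c10.png

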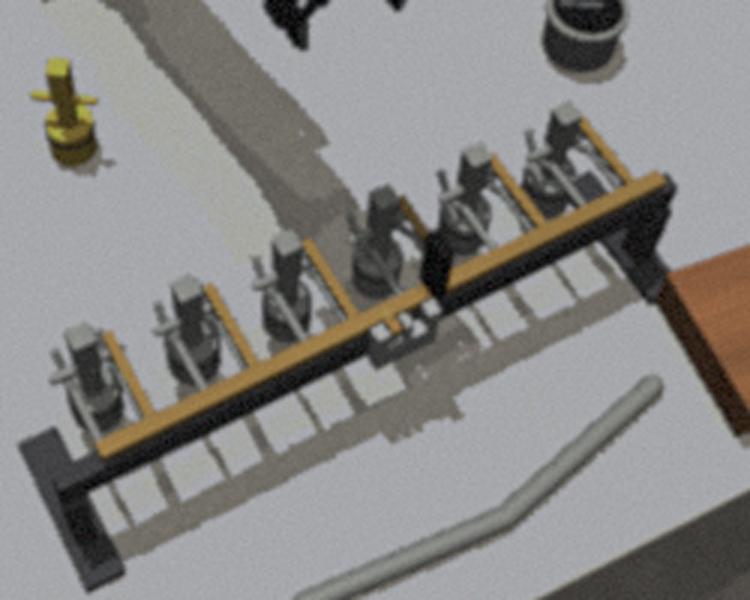

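The keeper is back: teeth lie beside each neck over the bar ends, and the tab at crop (437,262) is at its starting place and height. Handing in.

```bash
python3 -c "
from rig import job_done
print(job_done())"
```

```text
the job is handed in; nothing more can be done
None
```

I opened the rack by lifting the keeper and dropping it into the open notch. I then hung the four grey spanners in free pairs 5, 3, 1 and 0, dropped the keeper back into its locking notch, and handed in at about 58 s of the 208 s allowed. No verdict was reported.

**Last checks passed:**
- **Spanners:** all six neck tops read about 188 mm in the scene view, 100 mm apart and within about 2 mm of the seat line. The two that hung at the start had shifted by under 1 mm.
- **Keeper:** its tab read (709.0, 59.3, 237.9) against (708.5, 59.9, 237.3) at the start, so it is down and locked. When open, it had moved about 23.5 mm.
- **Gripper:** it stands open and clear of the rack.

**Failed or disagreed:**
- **Tool height:** the reported tool height read about 36 to 40 mm lower than the cameras showed. Because of this, my first close shut just above the keeper tab and gripped nothing. I corrected for it in every later move.
- **Camera agreement:** the two cameras differed by about 2 mm in x; I used the mean.
- **Final view from above:** the arm hid hung spanner 4, the spanner in pair 3 and the tab, so those were confirmed in the scene view only.
- **Bystanders:** I did not re-measure the gauge, lens and control box at the end. No move went near them.

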